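Fill the chestnut dish for the oven

ROBOT

A 6-joint arm with a two-finger parallel gripper is mounted at the origin on the work surface. World frame = base frame: x ahead of the robot, y to its left, z up, the work surface at z = 0. Lengths are in m, angles in rad, forces in N, time in s.
With the tool pointing down it reaches from about 0.3 to 0.875 m from the base axis. Payload 6.4 kg.
Tool frame: the origin (TCP) lies midway between the tips of the shut fingers; the grasp point (between the pads) lies robot.pinch_z behind it (robot.pinch_z is the distance from the TCP to the grasp point, in m); z points along the fingers, y is the line along which they close (so a half turn about z gives the same grasp; the last joint's range is limited). The gripper opens to 88 mm and grips with 3 to 60 N. Pads are 18 mm wide; open, the fingers measure 123 mm over their backs; the gripper's body (75 mm by 187 mm) begins 45 mm behind the grasp point.
Start: joints at [-1.48, 0.181, 1.607, -0, 1.354, -0.206], TCP at [0.168, -0.55, 0.239] pointing down, gripper open.
Joint ranges: [-2.99, 2.99], [-0.89, 2.07], [0.3, 2.58], [-1.14, 4.28], [0, 2.63], [-3.12, 3.12]. Speed limits (rad/s): [2.57, 2.57, 3.01, 3.14, 3.14, 3.14].

INTERFACE

Orientations are given as a unit quaternion [w, x, y, z].
In Python, from bench import robot gives the robot as it stands. The module is installed in compiled form; this text tells all that it offers.
- The arm moves only by the tool play_rows, never from a script. Its argument "series" is a list of rows, each an object with "dp": the shift along the tool's x, y, z each as a share of 0.3 m, from -1 to 1, a list of three; "twist": the turn about the tool's z as a share of 90 degrees, from -1 to 1. In form: [{"dp": [tx, ty, tz], "twist": twist}, ...]. A call has 1 to 20 rows; each row is the pose to reach, as a shift and turn from the pose commanded when the call began, along the tool's axes at that moment; what a row does not reach only later rows make up. A row lasts 1/10 s, in which the tool goes at most 50 mm and 8.59 degrees, less where a joint would pass 70% of its speed; a pose out of reach is approached as far as the arm can. A call with a number of a shift or a turn outside -1 to 1 is refused whole. A call with a gripper value outside its range is refused whole. "jaw" is the opening, from 0 (shut) to 1 (fully open), set as the call begins (left out, the last holds). The fingers move at their own pace and stop on an object; "newtons" is the grip in N (left out, the last holds). Time passes only in rows, so rows that repeat a pose let the fingers close. It gives the time, the measured TCP pose, the force, the opening and the grip force at its end, in the units of the state.
- robot.read_state(): the state, without advancing time (a new reading comes with each control period).
- robot.capture(name): name is "side" or "top"; returns (picture, depth): 384x512x3 uint8, red, green, blue; 384x512 float32, m along the optical axis (not along the pixel's ray), 0 where there is no reading.
- robot.camera_params(name): a dict with "K" (3x3 intrinsics, pixels), "R" (3x3) and "t" (3): a world point X has camera coordinates R X + t. Camera axes: x right, y down, z forward; pixel columns grow to the right and rows downward; lengths in m; the calibration is good to about 2 mm. A picture is of the moment at which its call begins. camera_params takes no time and is no camera call.
- robot.finish_job(): hands the job in; it is judged then, once.
The state is a dict: "t": time; "joint_pos": joint angles; "qvel": joint speeds; "joint_torque": joint torques, N m; "ee_pos": TCP position; "ee_rot": TCP orientation; "wrist_force": force on the tool from outside, world axes, zero at the start; "moment": the same for the moment, N m; "grip_width": finger opening in m; "finger_force": force on a finger pad.
Only numpy, scipy, OpenCV 4.12 (cv2) and the standard library are available. Lean on these libraries where they do the work, as an engineer would, in place of code of your own. Each camera call takes 0.05 s, during which the arm holds its last target. There are 200 camera calls.

TASK

Get the chestnuts ready for the oven: take the lid off the enamel dish and lay it on the cork mat, then carry the scoop over and shake the chestnuts out of it so that all of them lie spread evenly over the floor of the dish in one layer: picture the floor as two rows of three equal patches, and leave none of the six bare. Lay the scoop back on its wooden board and put the lid back on the dish, fully seated. Leave the jar and the bowl with the egg where they are.

Things in the scene. Friction and masses are not known exactly. Their poses are not given: they have to be found in the camera images.
- dish: cream enamelled oven dish with a brown flange, fixed to the table: inside 160 mm (its x) by 210 mm (its y), outside 184 by 234 mm; floor top 4 mm and flange top 33 mm above its origin, which is the centre of its underside. Its six patches, two rows of three along its y, are parted by its y axis and the lines y = -35 and +35 mm. Friction about 0.6
- lid: the dish's loose lid, 0.4 kg: brown-edged plate 180 mm (its x) by 230 mm (its y), 4 mm thick, below it a sunk middle 148 by 198 by 6 mm that drops inside the dish's walls. Origin: centre of the underside of the sunk middle, 27 mm above the dish's origin when seated (it fits either way round, with 6 mm of play each way). Starts seated
- lid_grip (a point): middle of the lid's strap handle, 40 mm above the lid's origin: a bar 12 mm square and 84 mm long along the lid's y, 24 mm clear above the plate (30 mm from the bar's middle down to the plate)
- mat: round cork mat, 170 mm across, 6 mm thick, fixed; origin: centre of its underside. It lies left or right of the dish, the board on the other side
- board: wooden board 210 (its x) by 115 (its y) by 12 mm, fixed; origin: centre of its underside
- scoop: flat-bottomed steel scoop, 0.18 kg, 155 mm long (x), 64 wide (y): floor 3 mm thick, inside 58 wide, 152 long; side walls 20 mm high at the mouth, 42 at the back. Its open mouth looks along its -x, without a lip. Origin: centre of its underside, which starts on the board (12 mm high). Chestnuts slide in it (two abreast) when it is tipped mouth down by 18 to 26 degrees, from about 10 if shaken
- scoop_mouth (a point): middle of the edge of the scoop's floor at the mouth: 77.5 mm along -x from the scoop's origin and 3 mm up
- scoop_grip (a point): on the scoop's black handle above its origin, 80 mm up, near the centre of mass: a bar along the scoop's x, 18 mm wide, 16 mm high, from 32 mm in front of this point (towards the mouth) to 91 mm behind it; 38 mm or more of space between this point and the walls below
- nut0: chestnut in its shell, dark brown: 25 mm across, 18.5 mm thick, 12 g, domed, with a pale flat side; origin in its middle, z out of the dome. Starts flat side down in the scoop with the others; 8 to 10 of nut0..nut9 are there
- nut1: chestnut like nut0 (may be absent)
- nut2: chestnut like nut0 (may be absent)
- nut3: chestnut like nut0 (may be absent)
- nut4: chestnut like nut0 (may be absent)
- nut5: chestnut like nut0 (may be absent)
- nut6: chestnut like nut0 (may be absent)
- nut7: chestnut like nut0 (may be absent)
- nut8: chestnut like nut0 (may be absent)
- nut9: chestnut like nut0 (may be absent)
- jar: bystander: peanut butter jar with a dark lid, 72 mm across, 116 mm high; origin: centre of its underside
- egg_bowl: bystander: white bowl 112 mm across and 42 mm high with a brown egg and a spoon in it (spoon end 62 mm high); origin: centre of its underside

How it is judged:
On the way, in this order (a step that is already met when the one before it is completed fails the run):
1. the lid lies flat on the cork mat, let go (horizontal distance between lid and mat below 0.06 m and height (world z) of lid below 0.012 m and angle between lid's own z axis and vertical below 0.08 rad and contact force between the fingers and lid below 0.1 N), for 0.2 s.
2. the scoop's mouth is brought over the dish, within 18 cm of the table (x of scoop_mouth in the frame of dish between -0.09 and 0.09 m and y of scoop_mouth in the frame of dish between -0.115 and 0.115 m and height (world z) of scoop_mouth below 0.18 m), for 0.05 s.
3. all chestnuts lie in the dish, the lid still off it (x of nut0 in the frame of dish between -0.08 and 0.08 m and y of nut0 in the frame of dish between -0.105 and 0.105 m and z of each of nut0, nut1, nut2, nut3, nut4, nut5, nut6, nut7, nut8, nut9 in the frame of dish below 0.033 m and x of nut1 in the frame of dish between -0.08 and 0.08 m and y of nut1 in the frame of dish between -0.105 and 0.105 m and x of nut2 in the frame of dish between -0.08 and 0.08 m and y of nut2 in the frame of dish between -0.105 and 0.105 m and x of nut3 in the frame of dish between -0.08 and 0.08 m and y of nut3 in the frame of dish between -0.105 and 0.105 m and x of nut4 in the frame of dish between -0.08 and 0.08 m and y of nut4 in the frame of dish between -0.105 and 0.105 m and x of nut5 in the frame of dish between -0.08 and 0.08 m and y of nut5 in the frame of dish between -0.105 and 0.105 m and x of nut6 in the frame of dish between -0.08 and 0.08 m and y of nut6 in the frame of dish between -0.105 and 0.105 m and x of nut7 in the frame of dish between -0.08 and 0.08 m and y of nut7 in the frame of dish between -0.105 and 0.105 m and x of nut8 in the frame of dish between -0.08 and 0.08 m and y of nut8 in the frame of dish between -0.105 and 0.105 m and x of nut9 in the frame of dish between -0.08 and 0.08 m and y of nut9 in the frame of dish between -0.105 and 0.105 m and horizontal distance between lid and dish above 0.1 m), for 0.2 s.
At the end, for the whole second after the job is handed in: All chestnuts in the dish, one layer (middles under 23 mm above its underside), at least one in each of the six patches; lid level on its seat within 3 mm, centred within 12 mm; scoop level on the board within 50 mm of its middle; all let go, at rest (x of nut0 in the frame of dish between -0.08 and 0.08 m and y of nut0 in the frame of dish between -0.105 and 0.105 m and z of each of nut0, nut1, nut2, nut3, nut4, nut5, nut6, nut7, nut8, nut9 in the frame of dish below 0.023 m and x of nut1 in the frame of dish between -0.08 and 0.08 m and y of nut1 in the frame of dish between -0.105 and 0.105 m and x of nut2 in the frame of dish between -0.08 and 0.08 m and y of nut2 in the frame of dish between -0.105 and 0.105 m and x of nut3 in the frame of dish between -0.08 and 0.08 m and y of nut3 in the frame of dish between -0.105 and 0.105 m and x of nut4 in the frame of dish between -0.08 and 0.08 m and y of nut4 in the frame of dish between -0.105 and 0.105 m and x of nut5 in the frame of dish between -0.08 and 0.08 m and y of nut5 in the frame of dish between -0.105 and 0.105 m and x of nut6 in the frame of dish between -0.08 and 0.08 m and y of nut6 in the frame of dish between -0.105 and 0.105 m and x of nut7 in the frame of dish between -0.08 and 0.08 m and y of nut7 in the frame of dish between -0.105 and 0.105 m and x of nut8 in the frame of dish between -0.08 and 0.08 m and y of nut8 in the frame of dish between -0.105 and 0.105 m and x of nut9 in the frame of dish between -0.08 and 0.08 m and y of nut9 in the frame of dish between -0.105 and 0.105 m and ((x of nut0 in the frame of dish below 0 m and y of nut0 in the frame of dish below -0.035 m) or (x of nut1 in the frame of dish below 0 m and y of nut1 in the frame of dish below -0.035 m) or (x of nut2 in the frame of dish below 0 m and y of nut2 in the frame of dish below -0.035 m) or (x of nut3 in the frame of dish below 0 m and y of nut3 in the frame of dish below -0.035 m) or (x of nut4 in the frame of dish below 0 m and y of nut4 in the frame of dish below -0.035 m) or (x of nut5 in the frame of dish below 0 m and y of nut5 in the frame of dish below -0.035 m) or (x of nut6 in the frame of dish below 0 m and y of nut6 in the frame of dish below -0.035 m) or (x of nut7 in the frame of dish below 0 m and y of nut7 in the frame of dish below -0.035 m) or (x of nut8 in the frame of dish below 0 m and y of nut8 in the frame of dish below -0.035 m) or (x of nut9 in the frame of dish below 0 m and y of nut9 in the frame of dish below -0.035 m)) and ((x of nut0 in the frame of dish below 0 m and y of nut0 in the frame of dish between -0.035 and 0.035 m) or (x of nut1 in the frame of dish below 0 m and y of nut1 in the frame of dish between -0.035 and 0.035 m) or (x of nut2 in the frame of dish below 0 m and y of nut2 in the frame of dish between -0.035 and 0.035 m) or (x of nut3 in the frame of dish below 0 m and y of nut3 in the frame of dish between -0.035 and 0.035 m) or (x of nut4 in the frame of dish below 0 m and y of nut4 in the frame of dish between -0.035 and 0.035 m) or (x of nut5 in the frame of dish below 0 m and y of nut5 in the frame of dish between -0.035 and 0.035 m) or (x of nut6 in the frame of dish below 0 m and y of nut6 in the frame of dish between -0.035 and 0.035 m) or (x of nut7 in the frame of dish below 0 m and y of nut7 in the frame of dish between -0.035 and 0.035 m) or (x of nut8 in the frame of dish below 0 m and y of nut8 in the frame of dish between -0.035 and 0.035 m) or (x of nut9 in the frame of dish below 0 m and y of nut9 in the frame of dish between -0.035 and 0.035 m)) and ((x of nut0 in the frame of dish below 0 m and y of nut0 in the frame of dish above 0.035 m) or (x of nut1 in the frame of dish below 0 m and y of nut1 in the frame of dish above 0.035 m) or (x of nut2 in the frame of dish below 0 m and y of nut2 in the frame of dish above 0.035 m) or (x of nut3 in the frame of dish below 0 m and y of nut3 in the frame of dish above 0.035 m) or (x of nut4 in the frame of dish below 0 m and y of nut4 in the frame of dish above 0.035 m) or (x of nut5 in the frame of dish below 0 m and y of nut5 in the frame of dish above 0.035 m) or (x of nut6 in the frame of dish below 0 m and y of nut6 in the frame of dish above 0.035 m) or (x of nut7 in the frame of dish below 0 m and y of nut7 in the frame of dish above 0.035 m) or (x of nut8 in the frame of dish below 0 m and y of nut8 in the frame of dish above 0.035 m) or (x of nut9 in the frame of dish below 0 m and y of nut9 in the frame of dish above 0.035 m)) and ((x of nut0 in the frame of dish above 0 m and y of nut0 in the frame of dish below -0.035 m) or (x of nut1 in the frame of dish above 0 m and y of nut1 in the frame of dish below -0.035 m) or (x of nut2 in the frame of dish above 0 m and y of nut2 in the frame of dish below -0.035 m) or (x of nut3 in the frame of dish above 0 m and y of nut3 in the frame of dish below -0.035 m) or (x of nut4 in the frame of dish above 0 m and y of nut4 in the frame of dish below -0.035 m) or (x of nut5 in the frame of dish above 0 m and y of nut5 in the frame of dish below -0.035 m) or (x of nut6 in the frame of dish above 0 m and y of nut6 in the frame of dish below -0.035 m) or (x of nut7 in the frame of dish above 0 m and y of nut7 in the frame of dish below -0.035 m) or (x of nut8 in the frame of dish above 0 m and y of nut8 in the frame of dish below -0.035 m) or (x of nut9 in the frame of dish above 0 m and y of nut9 in the frame of dish below -0.035 m)) and ((x of nut0 in the frame of dish above 0 m and y of nut0 in the frame of dish between -0.035 and 0.035 m) or (x of nut1 in the frame of dish above 0 m and y of nut1 in the frame of dish between -0.035 and 0.035 m) or (x of nut2 in the frame of dish above 0 m and y of nut2 in the frame of dish between -0.035 and 0.035 m) or (x of nut3 in the frame of dish above 0 m and y of nut3 in the frame of dish between -0.035 and 0.035 m) or (x of nut4 in the frame of dish above 0 m and y of nut4 in the frame of dish between -0.035 and 0.035 m) or (x of nut5 in the frame of dish above 0 m and y of nut5 in the frame of dish between -0.035 and 0.035 m) or (x of nut6 in the frame of dish above 0 m and y of nut6 in the frame of dish between -0.035 and 0.035 m) or (x of nut7 in the frame of dish above 0 m and y of nut7 in the frame of dish between -0.035 and 0.035 m) or (x of nut8 in the frame of dish above 0 m and y of nut8 in the frame of dish between -0.035 and 0.035 m) or (x of nut9 in the frame of dish above 0 m and y of nut9 in the frame of dish between -0.035 and 0.035 m)) and ((x of nut0 in the frame of dish above 0 m and y of nut0 in the frame of dish above 0.035 m) or (x of nut1 in the frame of dish above 0 m and y of nut1 in the frame of dish above 0.035 m) or (x of nut2 in the frame of dish above 0 m and y of nut2 in the frame of dish above 0.035 m) or (x of nut3 in the frame of dish above 0 m and y of nut3 in the frame of dish above 0.035 m) or (x of nut4 in the frame of dish above 0 m and y of nut4 in the frame of dish above 0.035 m) or (x of nut5 in the frame of dish above 0 m and y of nut5 in the frame of dish above 0.035 m) or (x of nut6 in the frame of dish above 0 m and y of nut6 in the frame of dish above 0.035 m) or (x of nut7 in the frame of dish above 0 m and y of nut7 in the frame of dish above 0.035 m) or (x of nut8 in the frame of dish above 0 m and y of nut8 in the frame of dish above 0.035 m) or (x of nut9 in the frame of dish above 0 m and y of nut9 in the frame of dish above 0.035 m)) and x of lid in the frame of dish between -0.012 and 0.012 m and y of lid in the frame of dish between -0.012 and 0.012 m and z of lid in the frame of dish below 0.03 m and angle between lid's own z axis and vertical below 0.04 rad and angle between the x axis of lid and the x axis of dish, either way round below 0.15 rad and linear speed of each of lid, scoop below 0.02 m/s and horizontal distance between scoop and board below 0.05 m and height (world z) of scoop between 0.007 and 0.017 m and angle between scoop's own z axis and vertical below 0.08 rad); the robot touches nothing.
It fails at once if the jar is moved more than 4 cm or tipped over (distance of jar from where it was at the start of the episode above 0.04 m or angle between jar's own z axis and vertical above 0.5 rad).
It fails at once if the bowl with the egg is moved more than 4 cm or tipped over (distance of egg_bowl from where it was at the start of the episode above 0.04 m or angle between egg_bowl's own z axis and vertical above 0.5 rad).
Of nut0, nut1, nut2, nut3, nut4, nut5, nut6, nut7, nut8, nut9 only 8 to 10 are there at a start; the rules pass over those that are not, and their reading is None.
At some moment in a run one of lid, scoop may be knocked a few centimetres aside while the robot is not near it.
It also fails if it takes over 210 s, if anything falls off the work surface, if the arm or the gripper's body presses on something with over 40 N, if the wrist force passes 120 N, or if a joint passes its speed limit or range.

## Working session

There is one attempt and no reset: what is moved stays moved. The work goes in short steps, Python scripts to look and compute and a tool call to move; the robot and the scene stay as the last step left them, time stands still between calls to the robot, and variables do not carry over. Pictures are saved under pics/ and viewed, at most 14 in all, crops included, and the job is handed in when it is done.

Besides the shell and the picture viewer there is one more tool, called after ">>>" by a JSON object that holds its "fn" and its "kwargs", one argument or row to a line. play_rows: Moves the arm, as the interface text tells. Its arguments: {"type":"object","properties":{"series":{"type":"array"},"jaw":{"type":"number"},"newtons":{"type":"number"}},"required":["series"]}

```bash
mkdir -p pics
cat > h.py <<'E'
import numpy as np, cv2
from bench import robot
def cap(name,fn=None):
    p,d=robot.capture(name)
    if fn: cv2.imwrite('pics/'+fn,p[:,:,::-1])
    np.savez('last_%s.npz'%name,p=p,d=d)
    return p,d
def w(name,u,v,d):
    c=robot.camera_params(name);K,R,t=map(np.array,(c['K'],c['R'],c['t']))
    z=d[int(round(v)),int(round(u))] if not np.isscalar(d) else d
    return R.T@(np.linalg.inv(K)@np.array([u,v,1.])*z-t)
def cloud(name,d):
    c=robot.camera_params(name);K,R,t=map(np.array,(c['K'],c['R'],c['t']))
    v,u=np.mgrid[:384,:512]
    P=np.stack([u,v,np.ones_like(u)],-1)@np.linalg.inv(K).T*d[...,None]
    return (P-t)@R
def zplane(name,u,v,z):
    c=robot.camera_params(name);K,R,t=map(np.array,(c['K'],c['R'],c['t']))
    r=R.T@(np.linalg.inv(K)@np.array([u,v,1.]));o=-R.T@t
    return o+r*(z-o[2])/r[2]
E
python3 - <<'E'
from h import *
s=robot.read_state();print(s, robot.pinch_z)
for n in('side','top'):
    cap(n,n+'0.png');c=robot.camera_params(n);print(n,c)
E
```

```text
{'t': 0.0, 'joint_pos': array([-1.48027205e+00,  1.81510958e-01,  1.60794578e+00, -1.93354261e-05,
        1.35378039e+00, -2.06287874e-01]), 'qvel': array([ 4.53824889e-04, -1.64401772e-05, -4.28807414e-05,  3.48314079e-04,
        4.81271155e-05, -1.30041561e-03]), 'joint_torque': array([ 4.61384370e-04, -4.33861434e+01, -3.41850114e+01,  7.03309430e-02,
        3.83625599e-02, -1.51038976e-04]), 'ee_pos': array([ 0.16814341, -0.54934122,  0.23785711]), 'ee_rot': array([-8.21408926e-04,  9.89007372e-01,  1.47863934e-01,  3.81427234e-05]), 'wrist_force': array([-0.07096055,  0.15656866,  0.79538285]), 'moment': array([-0.02927506,  0.01267458,  0.00166531]), 'finger_force': 0.0, 'grip_width': 0.08827074498054734} 0.0187
side {'K': array([[374.25890481,   0.        , 257.02599501],
       [  0.        , 374.25890481, 190.44656609],
       [  0.        ,   0.        ,   1.        ]]), 'R': array([[-0.99170951, -0.12681704, -0.02072864],
       [-0.04479958,  0.492408  , -0.86921077],
       [ 0.12043769, -0.86107595, -0.49400705]]), 't': array([0.51879119, 0.11494448, 0.91515426])}
top {'K': array([[363.20374583,   0.        , 252.34286648],
       [  0.        , 363.20374583, 190.18142077],
       [  0.        ,   0.        ,   1.        ]]), 'R': array([[-0.02591294, -0.99940721, -0.02266596],
       [-0.98959222,  0.02885573, -0.14097722],
       [ 0.14154769,  0.01877692, -0.98975334]]), 't': array([0.02584784, 0.55493289, 0.9466767 ])}
```

View pics/top0.png

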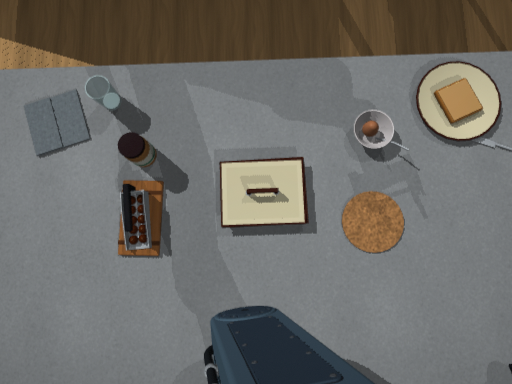

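View pics/side0.png

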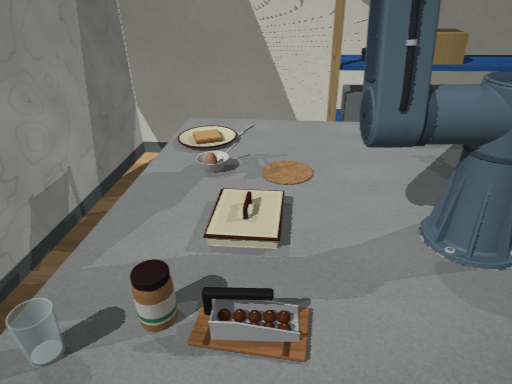

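The lid sits on the dish at centre (top view around 263,192, handle 248–277,190). The scoop is on its board at left (120–163,181–256) with its mouth towards the robot (v≈249). The jar is at (135,148), the mat at (373,222) and the egg bowl at (375,130). Next I'll measure positions from depth in both views.

```bash
cat >> h.py <<'E'
def rect(P):
    r=cv2.minAreaRect((P[:,:2]*1000).astype(np.float32).reshape(-1,1,2)); 
    b=cv2.boxPoints(r); e=b[1]-b[0]; f=b[2]-b[1]
    L=e if np.linalg.norm(e)>np.linalg.norm(f) else f
    return np.round(r[0],1),np.round(r[1],1),'longdir',round(float(np.degrees(np.arctan2(L[1],L[0]))%180),1)
def sel(C,p,lo,hi,ch=None):
    m=((C>=lo)&(C<=hi)).all(-1); return C[m],p[m]
E
python3 - <<'E'
from h import *
for n in('top','side'):
    z=np.load('last_%s.npz'%n);p,d=z['p'].astype(int),z['d'];C=cloud(n,d);C[d==0]=9
    print(n,'table z',np.median(C[...,2][(np.abs(C[...,2])<.02)]))
    A,_=sel(C,p,[.3,-.2,.045],[.7,.2,.12]); H=A[A[:,2]>.06]
    print('lid handle',len(H),rect(H),'z',np.percentile(H[:,2],[5,50,95]))
    A,_=sel(C,p,[.3,-.15,.028],[.6,.18,.045]);print('lid plate',rect(A),np.median(A[:,2]))
    A,q=sel(C,p,[.2,-.5,.003],[.6,-.17,.02]);k=(q[:,0]-q[:,2]>30);A=A[k]
    print('mat',rect(A),np.median(A[:,2]))
    A,q=sel(C,p,[.2,.2,.004],[.62,.6,.02]);k=(q[:,0]-q[:,2]>40);A=A[k];print('board',rect(A),np.median(A[:,2]))
    A,q=sel(C,p,[.2,.2,.072],[.62,.6,.11]);k=q.sum(1)<150;A=A[k];
    print('handle',len(A),rect(A) if len(A) else 0,np.percentile(A[:,2],[5,50,95]))
    A,q=sel(C,p,[.2,.2,.02],[.62,.6,.07]);k=(q.max(1)-q.min(1)<30)&(q.mean(1)>100);A=A[k];print('scoop walls',len(A),rect(A),A[:,2].max())
    A,q=sel(C,p,[.4,.2,.1],[.75,.6,.13]);print('jar top',rect(A))
E
```

```text
top table z -0.0006691823301632459
lid handle 151 (array([549.8, -16.7]), array([12.1, 81.7]), 'longdir', 90.6) z [0.06751757 0.0717157  0.07403087]
lid plate (array([530.1, -18.6]), array([142.6, 235.4]), 'longdir', 91.1) 0.03699365023194252
mat (array([ 464.7, -317.5]), array([166.9, 167.3]), 'longdir', 130.7) 0.005441161693280783
board (array([493.4, 326.2]), array([115.1, 208.1]), 'longdir', 177.2) 0.010992341721855925
handle 378 (array([512.6, 331.8]), array([122.3,  18. ]), 'longdir', 4.1) [0.08948314 0.09771007 0.10108215]
scoop walls 115 (array([484.4, 330.3]), array([153.6,  65.2]), 'longdir', 4.7) 0.05994901365610147
jar top (array([583.2, 313.4]), array([245.7,  66.5]), 'longdir', 3.7)
side table z -0.0016291566204159956
lid handle 105 (array([548.4, -14.1]), array([11.6, 85. ]), 'longdir', 90.3) z [0.06240759 0.07042334 0.07224846]
lid plate (array([529.2, -14.6]), array([143.9, 232.6]), 'longdir', 90.6) 0.03611436604429362
mat (array([ 461.6, -314.8]), array([164.9, 163.3]), 'longdir', 80.4) 0.004251663201396869
board (array([493.1, 328.5]), array([113.7, 208.5]), 'longdir', 177.3) 0.010250785809411453
handle 874 (array([512.8, 333.8]), array([123. ,  19.7]), 'longdir', 4.3) [0.08412896 0.09649724 0.09927326]
scoop walls 1502 (array([483.3, 332.1]), array([155.9,  65.8]), 'longdir', 4.5) 0.05675982414388383
jar top (array([587. , 339.2]), array([ 68.3, 239.7]), 'longdir', 168.1)
```

```bash
cat >> h.py <<'E'
def pose():
    s=robot.read_state();w_,x,y,z=s['ee_rot']
    yaw=np.degrees(np.arctan2(2*(x*y+w_*z),1-2*(y*y+z*z)))
    return np.r_[s['ee_pos'],yaw],s
def plan(wps,start=None):
    """chain of (x,y,z,yaw) TCP targets -> dp, twist for one call each"""
    c,s=pose()
    if start is not None:c=np.array(start,float)
    print('at',np.round(c,4),'t',round(s['t'],2),'j6',round(s['joint_pos'][5],2))
    for g in wps:
        g=np.array(g,float);d=g-c;a=np.radians(c[3])
        tx=d[0]*np.cos(a)+d[1]*np.sin(a);ty=d[0]*np.sin(a)-d[1]*np.cos(a)
        tw=-((d[3]+180)%360-180)/90
        print(np.round(g,3),'-> dp',np.round(np.array([tx,ty,-d[2]])/.3,4),'twist',round(tw,4));c=g
E
python3 - <<'E'
from h import *
plan([(.36,-.28,.2,54),(.549,-.0155,.12,90.7),(.549,-.0155,.048,90.7)])
z=np.load('last_side.npz');C=cloud('side',z['d']);A,q=sel(C,z['p'],[.4,.2,.1],[.75,.42,.13]);print(np.percentile(A,[2,50,98],axis=0))
z=np.load('last_top.npz');C=cloud('top',z['d']);A,q=sel(C,z['p'],[.4,.2,.108],[.75,.42,.13]);print(len(A),rect(A),np.percentile(A,[2,50,98],axis=0))
E
```

```text
at [ 0.1681 -0.5494  0.2379 17.0051] t 0.1 j6 -0.21
[ 0.36 -0.28  0.2  54.  ] -> dp [ 0.8741 -0.6716  0.1264] twist -0.4111
[ 5.49e-01 -1.60e-02  1.20e-01  9.07e+01] -> dp [ 1.0836 -0.0085  0.2667] twist -0.4078
[ 5.49e-01 -1.60e-02  4.80e-02  9.07e+01] -> dp [0.   0.   0.24] twist -0.0
[[0.63855463 0.2928333  0.1012776 ]
 [0.6679436  0.32946691 0.11431178]
 [0.70089981 0.35413216 0.11602288]]
539 (array([672.1, 319.2]), array([65.4, 66.7]), 'longdir', 142.1) [[0.64184261 0.28792103 0.11022747]
 [0.67149568 0.31852856 0.11506871]
 [0.70214277 0.34925628 0.11838811]]
```

>>> {"fn": "play_rows", "kwargs": {
  "series": [
    {"dp": [0.87, -0.67, 0.1], "twist": -0.41},
    {"dp": [0.87, -0.67, 0.1], "twist": -0.41},
    {"dp": [0.87, -0.67, 0.1], "twist": -0.41},
    {"dp": [0.87, -0.67, 0.1], "twist": -0.41},
    {"dp": [0.87, -0.67, 0.1], "twist": -0.41},
    {"dp": [0.87, -0.67, 0.1], "twist": -0.41},
    {"dp": [0.87, -0.67, 0.1], "twist": -0.41},
    {"dp": [0.87, -0.67, 0.1], "twist": -0.41},
    {"dp": [0.87, -0.67, 0.1], "twist": -0.41},
    {"dp": [0.87, -0.67, 0.1], "twist": -0.41}
  ],
  "jaw": 0.5,
  "newtons": 20
}}

```text
t: 1.1
ee_pos: [0.3586, -0.2821, 0.2088]
ee_rot: [0.0, 0.892, 0.453, -0.0]
wrist_force: [-0.4, -0.2, 0.9]
grip_width: 0.0441
finger_force: 0.0
```

```bash
python3 -c "
from h import *
plan([(.549,-.0155,.12,90.7)])"
```

```text
at [ 0.3586 -0.2821  0.2088 53.8648] t 1.1 j6 -0.3
[ 5.49e-01 -1.60e-02  1.20e-01  9.07e+01] -> dp [ 1.092  -0.0115  0.2959] twist -0.4093
```

>>> {"fn": "play_rows", "kwargs": {
  "series": [
    {"dp": [1, -0.01, 0.3], "twist": -0.41},
    {"dp": [1, -0.01, 0.3], "twist": -0.41},
    {"dp": [1, -0.01, 0.3], "twist": -0.41},
    {"dp": [1, -0.01, 0.3], "twist": -0.41},
    {"dp": [1, -0.01, 0.3], "twist": -0.41},
    {"dp": [1, -0.01, 0.3], "twist": -0.41},
    {"dp": [1, -0.01, 0.3], "twist": -0.41},
    {"dp": [1, -0.01, 0.3], "twist": -0.41},
    {"dp": [1, -0.01, 0.3], "twist": -0.41}
  ]
}}

```text
t: 2.0
ee_pos: [0.533, -0.0387, 0.1188]
ee_rot: [-0.0, 0.702, 0.712, -0.0]
wrist_force: [-0.0, 0.2, -0.1]
grip_width: 0.0441
finger_force: 0.0
```

```bash
python3 -c "
from h import *
plan([(.549,-.0155,.048,90.7),(.549,-.0155,.13,90.7),(.463,-.316,.13,90.7),(.463,-.316,.027+.006,90.7)])"
```

```text
at [ 5.33000e-01 -3.87000e-02  1.18800e-01  9.07461e+01] t 2.0 j6 -0.31
[ 5.49e-01 -1.60e-02  4.80e-02  9.07e+01] -> dp [0.0767 0.0543 0.236 ] twist 0.0005
[ 5.49e-01 -1.60e-02  1.30e-01  9.07e+01] -> dp [ 0.      0.     -0.2733] twist -0.0
[ 0.463 -0.316  0.13  90.7  ] -> dp [-0.9981 -0.2989 -0.    ] twist -0.0
[ 4.63e-01 -3.16e-01  3.30e-02  9.07e+01] -> dp [0.     0.     0.3233] twist -0.0
```

>>> {"fn": "play_rows", "kwargs": {
  "series": [
    {"dp": [0.0767, 0.0543, 0.05], "twist": 0},
    {"dp": [0.0767, 0.0543, 0.1], "twist": 0},
    {"dp": [0.0767, 0.0543, 0.15], "twist": 0},
    {"dp": [0.0767, 0.0543, 0.2], "twist": 0},
    {"dp": [0.0767, 0.0543, 0.236], "twist": 0},
    {"dp": [0.0767, 0.0543, 0.236], "twist": 0},
    {"dp": [0.0767, 0.0543, 0.236], "twist": 0}
  ]
}}

```text
t: 2.7
ee_pos: [0.5491, -0.0143, 0.0478]
ee_rot: [-0.0, 0.702, 0.712, -0.0]
wrist_force: [-0.2, -0.8, 0.1]
grip_width: 0.0442
finger_force: 0.0
```

>>> {"fn": "play_rows", "kwargs": {
  "series": [
    {"dp": [0, 0, 0], "twist": 0},
    {"dp": [0, 0, 0], "twist": 0},
    {"dp": [0, 0, 0], "twist": 0},
    {"dp": [0, 0, 0], "twist": 0},
    {"dp": [0, 0, 0], "twist": 0},
    {"dp": [0, 0, -0.03], "twist": 0},
    {"dp": [0, 0, -0.08], "twist": 0},
    {"dp": [0, 0, -0.14], "twist": 0},
    {"dp": [0, 0, -0.2], "twist": 0},
    {"dp": [0, 0, -0.26], "twist": 0},
    {"dp": [0, 0, -0.27], "twist": 0},
    {"dp": [0, 0, -0.27], "twist": 0}
  ],
  "jaw": 0,
  "newtons": 40
}}

```text
t: 3.9
ee_pos: [0.5497, -0.014, 0.1299]
ee_rot: [0.001, 0.702, 0.712, 0.0]
wrist_force: [-0.9, 0.1, -4.0]
grip_width: 0.0112
finger_force: 40.0
```

```bash
python3 -c "
from h import *
plan([(.463,-.316,.13,90.7),(.463,-.316,.027+.006,90.7)])
cap('top','top1.png');cap('side','side1.png')
for n in('top','side'):
    z=np.load('last_%s.npz'%n);p,d=z['p'].astype(int),z['d'];C=cloud(n,d)
    A,q=sel(C,p,[.4,-.2,.0],[.7,.18,.04]);k=(q[:,0]<120)&(q[:,0]-q[:,2]>15);A=A[k]
    print(n,'flange',len(A),rect(A),np.median(A[:,2]))
    A,q=sel(C,p,[.4,-.2,.0],[.7,.18,.05]);k=(q[:,0]>180)&(q[:,0]-q[:,2]>20);A=A[k];print('cream',len(A),rect(A),np.median(A[:,2]))
"
```

```text
at [ 5.49700e-01 -1.40000e-02  1.29900e-01  9.08127e+01] t 3.9 j6 -0.26
[ 0.463 -0.316  0.13  90.7  ] -> dp [-1.0026e+00 -3.0310e-01 -3.0000e-04] twist 0.0013
[ 4.63e-01 -3.16e-01  3.30e-02  9.07e+01] -> dp [0.     0.     0.3233] twist -0.0
top flange 3 (array([463.1, -31.9]), array([5.3, 0.1]), 'longdir', 86.7) 0.03212323214005403
cream 0 (array([0., 0.]), array([0., 0.]), 'longdir', 0.0) nan
side flange 1365 (array([573.7, -41.3]), array([224.5, 290.6]), 'longdir', 93.8) 0.004334163308567273
cream 634 (array([553.7,   9.7]), array([126.2, 165.2]), 'longdir', 92.1) 0.002337650509649143
  return _methods._mean(a, axis=axis, dtype=dtype,
  ret = ret.dtype.type(ret / rcount)
```

>>> {"fn": "play_rows", "kwargs": {
  "series": [
    {"dp": [-0.08, -0.025, 0], "twist": 0},
    {"dp": [-0.2, -0.06, 0], "twist": 0},
    {"dp": [-0.34, -0.105, 0], "twist": 0},
    {"dp": [-0.48, -0.15, 0], "twist": 0},
    {"dp": [-0.62, -0.19, 0], "twist": 0},
    {"dp": [-0.76, -0.23, 0], "twist": 0},
    {"dp": [-0.88, -0.27, 0.05], "twist": 0},
    {"dp": [-0.96, -0.29, 0.12], "twist": 0},
    {"dp": [-1, -0.303, 0.2], "twist": 0},
    {"dp": [-1, -0.303, 0.26], "twist": 0},
    {"dp": [-1, -0.303, 0.3], "twist": 0},
    {"dp": [-1, -0.303, 0.325], "twist": 0},
    {"dp": [-1, -0.303, 0.335], "twist": 0},
    {"dp": [-1, -0.303, 0.338], "twist": 0},
    {"dp": [-1, -0.303, 0.338], "twist": 0}
  ]
}}

```text
t: 5.5
ee_pos: [0.4632, -0.3153, 0.0282]
ee_rot: [0.001, 0.702, 0.712, -0.0]
wrist_force: [-0.8, 0.9, -3.5]
grip_width: 0.0109
finger_force: 40.0
```

>>> {"fn": "play_rows", "kwargs": {
  "series": [
    {"dp": [0, 0, 0], "twist": 0},
    {"dp": [0, 0, 0], "twist": 0},
    {"dp": [0, 0, 0], "twist": 0},
    {"dp": [0, 0, 0], "twist": 0},
    {"dp": [0, 0, -0.1], "twist": 0},
    {"dp": [0, 0, -0.25], "twist": 0},
    {"dp": [0, 0, -0.4], "twist": 0},
    {"dp": [0, 0, -0.5], "twist": 0}
  ],
  "jaw": 0.5
}}

```text
t: 6.3
ee_pos: [0.4634, -0.316, 0.1812]
ee_rot: [0.002, 0.702, 0.712, -0.0]
wrist_force: [-0.0, -0.4, -0.0]
grip_width: 0.044
finger_force: 0.0
```

```bash
python3 -c "
from h import *
cap('top','top2.png');cap('side','side2.png')
for n in('top','side'):
    z=np.load('last_%s.npz'%n);p,d=z['p'].astype(int),z['d'];C=cloud(n,d);C[d==0]=9
    A,q=sel(C,p,[.3,-.5,.01],[.65,-.18,.035]);print(n,'lid plate',len(A),rect(A),np.percentile(A[:,2],[5,50,95]))
    A,q=sel(C,p,[.4,-.18,.026],[.7,.16,.045]);print('flange',len(A),rect(A),np.median(A[:,2]))
    A,q=sel(C,p,[.2,.2,.072],[.62,.6,.11]);k=q.sum(1)<150;A=A[k]; print('handle',len(A),rect(A))
plan([(.5,.05,.2,60),(.541,.335,.16,4.4),(.541,.335,.073,4.4)])
"
```

```text
top lid plate 3589 (array([ 462.4, -316.5]), array([179.8, 229.3]), 'longdir', 90.6) [0.01286467 0.01607992 0.01904037]
flange 1295 (array([551.7, -18.3]), array([184.4, 234.7]), 'longdir', 91.6) 0.03203133847011012
handle 382 (array([512.4, 331.8]), array([122. ,  18.9]), 'longdir', 4.4)
side lid plate 1684 (array([ 461.4, -315.9]), array([179.4, 233. ]), 'longdir', 90.5) [0.01273309 0.01476126 0.01679435]
flange 930 (array([550.7, -17.4]), array([183.9, 238.9]), 'longdir', 91.6) 0.03093992867833742
handle 872 (array([512.7, 334.5]), array([122.9,  18.8]), 'longdir', 4.8)
at [ 0.465  -0.3175  0.1833 90.812 ] t 6.4 j6 -0.82
[5.e-01 5.e-02 2.e-01 6.e+01] -> dp [ 1.2233  0.1341 -0.0557] twist 0.3424
[0.541 0.335 0.16  4.4  ] -> dp [ 0.8911 -0.3566  0.1333] twist 0.6178
[0.541 0.335 0.073 4.4  ] -> dp [0.   0.   0.29] twist -0.0
```

```bash
python3 -c "
from h import *
plan([(.5,-.025,.2,50),(.538,.25,.17,4.6),(.538,.3352,.073,4.6)])
"
```

```text
at [ 0.465  -0.3175  0.1833 90.812 ] t 6.4 j6 -0.82
[ 5.0e-01 -2.5e-02  2.0e-01  5.0e+01] -> dp [ 0.9734  0.1305 -0.0557] twist 0.4535
[0.538 0.25  0.17  4.6  ] -> dp [ 0.7836 -0.4922  0.1   ] twist 0.5044
[0.538 0.335 0.073 4.6  ] -> dp [ 0.0228 -0.2831  0.3233] twist -0.0
```

>>> {"fn": "play_rows", "kwargs": {
  "series": [
    {"dp": [0.97, 0.13, -0.056], "twist": 0.4535},
    {"dp": [0.97, 0.13, -0.056], "twist": 0.4535},
    {"dp": [0.97, 0.13, -0.056], "twist": 0.4535},
    {"dp": [0.97, 0.13, -0.056], "twist": 0.4535},
    {"dp": [0.97, 0.13, -0.056], "twist": 0.4535},
    {"dp": [0.97, 0.13, -0.056], "twist": 0.4535},
    {"dp": [0.97, 0.13, -0.056], "twist": 0.4535},
    {"dp": [0.97, 0.13, -0.056], "twist": 0.4535},
    {"dp": [0.97, 0.13, -0.056], "twist": 0.4535}
  ]
}}

```text
t: 7.3
ee_pos: [0.4972, -0.0243, 0.1937]
ee_rot: [-0.0, 0.906, 0.423, -0.001]
wrist_force: [-0.3, -0.3, 0.2]
grip_width: 0.0444
finger_force: 0.0
```

>>> {"fn": "play_rows", "kwargs": {
  "series": [
    {"dp": [0.7836, -0.49, 0.1], "twist": 0.5044},
    {"dp": [0.7836, -0.49, 0.1], "twist": 0.5044},
    {"dp": [0.7836, -0.49, 0.1], "twist": 0.5044},
    {"dp": [0.7836, -0.49, 0.1], "twist": 0.5044},
    {"dp": [0.7836, -0.49, 0.1], "twist": 0.5044},
    {"dp": [0.7836, -0.49, 0.1], "twist": 0.5044},
    {"dp": [0.7836, -0.49, 0.1], "twist": 0.5044},
    {"dp": [0.7836, -0.49, 0.1], "twist": 0.5044},
    {"dp": [0.7836, -0.49, 0.1], "twist": 0.5044}
  ]
}}

```text
t: 8.2
ee_pos: [0.5364, 0.2488, 0.1639]
ee_rot: [0.0, 0.999, 0.04, -0.0]
wrist_force: [-0.3, -0.7, -0.5]
grip_width: 0.044
finger_force: 0.0
```

```bash
python3 -c "
from h import *
plan([(.538,.3352,.12,4.6),(.538,.3352,.073,4.6)])
"
```

```text
at [0.5364 0.2488 0.1639 4.5592] t 8.2 j6 1.73
[0.538 0.335 0.12  4.6  ] -> dp [ 0.0281 -0.2865  0.1463] twist -0.0005
[0.538 0.335 0.073 4.6  ] -> dp [0.     0.     0.1567] twist -0.0
```

>>> {"fn": "play_rows", "kwargs": {
  "series": [
    {"dp": [0.028, -0.2865, 0], "twist": 0},
    {"dp": [0.028, -0.2865, 0], "twist": 0},
    {"dp": [0.028, -0.2865, 0.08], "twist": 0},
    {"dp": [0.028, -0.2865, 0.16], "twist": 0},
    {"dp": [0.028, -0.2865, 0.23], "twist": 0},
    {"dp": [0.028, -0.2865, 0.28], "twist": 0},
    {"dp": [0.028, -0.2865, 0.302], "twist": 0},
    {"dp": [0.028, -0.2865, 0.302], "twist": 0},
    {"dp": [0.028, -0.2865, 0.302], "twist": 0}
  ]
}}

```text
t: 9.1
ee_pos: [0.5385, 0.337, 0.0748]
ee_rot: [-0.0, 0.999, 0.04, 0.001]
wrist_force: [0.2, 0.2, -0.1]
grip_width: 0.044
finger_force: 0.0
```

>>> {"fn": "play_rows", "kwargs": {
  "series": [
    {"dp": [0, 0, 0], "twist": 0},
    {"dp": [0, 0, 0], "twist": 0},
    {"dp": [0, 0, 0], "twist": 0},
    {"dp": [0, 0, 0], "twist": 0},
    {"dp": [0, 0, 0], "twist": 0},
    {"dp": [0, 0, -0.01], "twist": 0},
    {"dp": [0, 0, -0.03], "twist": 0},
    {"dp": [0, 0, -0.06], "twist": 0},
    {"dp": [0, 0, -0.06], "twist": 0}
  ],
  "jaw": 0,
  "newtons": 60
}}

```text
t: 10.0
ee_pos: [0.5384, 0.3378, 0.0934]
ee_rot: [-0.0, 0.999, 0.04, 0.001]
wrist_force: [0.5, 1.1, -2.4]
grip_width: 0.0168
finger_force: 60.0
```

```bash
python3 -c "
from h import *
cap('side','side3.png')
z=np.load('last_side.npz');p=z['p'];cv2.imwrite('pics/c3.png',cv2.resize(p[230:384,150:350,::-1],None,fx=3,fy=3))
plan([])"
```

```text
at [0.5382 0.3376 0.0928 4.5951] t 10.05 j6 1.86
```

View pics/c3.png

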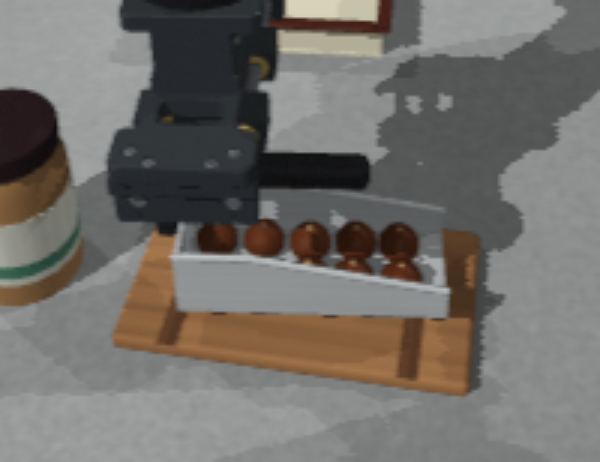

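>>> {"fn": "play_rows", "kwargs": {
  "series": [
    {"dp": [0, 0, -0.01], "twist": 0},
    {"dp": [0, 0, -0.03], "twist": 0},
    {"dp": [0, 0, -0.06], "twist": 0},
    {"dp": [0, 0, -0.1], "twist": 0},
    {"dp": [0, 0, -0.14], "twist": 0},
    {"dp": [0, 0, -0.18], "twist": 0},
    {"dp": [0, 0, -0.22], "twist": 0},
    {"dp": [0, 0, -0.25], "twist": 0},
    {"dp": [0, 0, -0.26], "twist": 0},
    {"dp": [0, 0, -0.26], "twist": 0}
  ]
}}

```text
t: 11.05
ee_pos: [0.5378, 0.3374, 0.1704]
ee_rot: [-0.0, 0.999, 0.04, 0.0]
wrist_force: [0.7, 0.5, -3.2]
grip_width: 0.0172
finger_force: 60.0
```

>>> {"fn": "play_rows", "kwargs": {
  "series": [
    {"dp": [0, 0.01, 0], "twist": -0.01},
    {"dp": [-0.001, 0.03, 0], "twist": -0.03},
    {"dp": [-0.003, 0.07, 0], "twist": -0.07},
    {"dp": [-0.005, 0.12, 0], "twist": -0.12},
    {"dp": [-0.007, 0.17, 0], "twist": -0.17},
    {"dp": [-0.01, 0.23, 0], "twist": -0.23},
    {"dp": [-0.012, 0.29, 0], "twist": -0.29},
    {"dp": [-0.015, 0.35, 0], "twist": -0.35},
    {"dp": [-0.018, 0.41, 0], "twist": -0.41},
    {"dp": [-0.02, 0.47, 0], "twist": -0.47},
    {"dp": [-0.023, 0.53, 0], "twist": -0.53},
    {"dp": [-0.025, 0.59, 0], "twist": -0.59},
    {"dp": [-0.028, 0.65, 0], "twist": -0.65},
    {"dp": [-0.03, 0.71, 0], "twist": -0.71},
    {"dp": [-0.033, 0.77, 0], "twist": -0.77},
    {"dp": [-0.036, 0.83, 0], "twist": -0.83},
    {"dp": [-0.038, 0.89, 0], "twist": -0.88},
    {"dp": [-0.04, 0.94, 0], "twist": -0.92},
    {"dp": [-0.043, 0.98, 0], "twist": -0.955},
    {"dp": [-0.043, 0.993, 0], "twist": -0.967}
  ]
}}

```text
t: 13.05
ee_pos: [0.548, 0.0381, 0.169]
ee_rot: [-0.001, 0.697, 0.717, -0.001]
wrist_force: [0.9, 0.9, -2.6]
grip_width: 0.0175
finger_force: 60.0
```

```bash
python3 -c "
from h import *
cap('top','top4.png')
z=np.load('last_top.npz');p,d=z['p'].astype(int),z['d'];C=cloud('top',d);C[d==0]=9
A,q=sel(C,p,[.4,-.25,.09],[.7,.0,.2]);k=q.mean(1)>90;print(rect(A[k]))
plan([(.5494,.040,.12,91.6),(.5494,.04,.07,91.6)])
cv2.imwrite('pics/c4.png',cv2.resize(p[120:260,170:330,::-1].astype(np.uint8),None,fx=3.5,fy=3.5))
"
```

```text
(array([550.6, -54.5]), array([65.1, 77.2]), 'longdir', 91.3)
at [5.48100e-01 3.82000e-02 1.69100e-01 9.16348e+01] t 13.1 j6 -0.17
[5.49e-01 4.00e-02 1.20e-01 9.16e+01] -> dp [0.0057 0.0044 0.1636] twist 0.0004
[5.49e-01 4.00e-02 7.00e-02 9.16e+01] -> dp [0.     0.     0.1667] twist -0.0
```

View pics/c4.png

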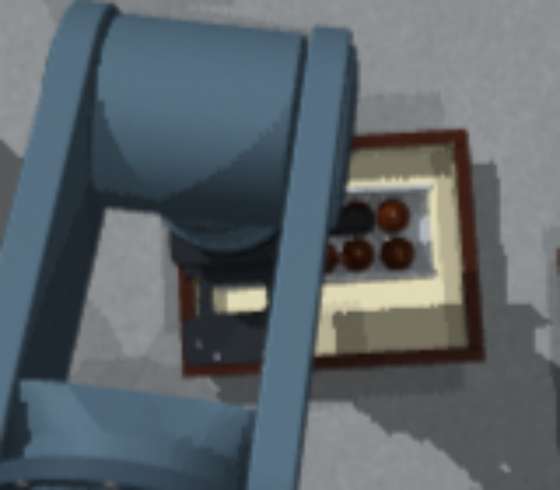

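The scoop is level above the dish with its mouth to the right (crop x≈435) and nuts two abreast near the mouth. Lowering it onto the dish floor.

>>> {"fn": "play_rows", "kwargs": {
  "series": [
    {"dp": [0.005, 0.004, 0.02], "twist": 0},
    {"dp": [0.005, 0.004, 0.06], "twist": 0},
    {"dp": [0.005, 0.004, 0.11], "twist": 0},
    {"dp": [0.005, 0.004, 0.16], "twist": 0},
    {"dp": [0.005, 0.004, 0.21], "twist": 0},
    {"dp": [0.005, 0.004, 0.25], "twist": 0},
    {"dp": [0.005, 0.004, 0.28], "twist": 0},
    {"dp": [0.005, 0.004, 0.31], "twist": 0},
    {"dp": [0.005, 0.004, 0.325], "twist": 0},
    {"dp": [0.005, 0.004, 0.335], "twist": 0},
    {"dp": [0.005, 0.004, 0.335], "twist": 0}
  ]
}}

```text
t: 14.2
ee_pos: [0.5497, 0.0408, 0.0691]
ee_rot: [-0.0, 0.697, 0.717, -0.0]
wrist_force: [-0.4, 0.2, -2.7]
grip_width: 0.0172
finger_force: 60.0
```

```bash
python3 -c "
from h import *
cap('side','side5.png');plan([])
print(robot.read_state()['wrist_force'])
import math
for th in (5,10,15,20,25,28):
    t=math.radians(th);a,b=132.5,79
    print(th, 'shift to mouth',round(a-(a*math.cos(t)-b*math.sin(t)),1),'up',round(a*math.sin(t)+b*math.cos(t)-b,1))
"
```

```text
at [5.50000e-01 4.08000e-02 6.95000e-02 9.16241e+01] t 14.25 j6 -0.17
[ 0.38912465 -0.26662941 -2.71622176]
5 shift to mouth 7.4 up 11.2
10 shift to mouth 15.7 up 21.8
15 shift to mouth 25.0 up 31.6
20 shift to mouth 35.0 up 40.6
25 shift to mouth 45.8 up 48.6
28 shift to mouth 52.6 up 53.0
```

>>> {"fn": "play_rows", "kwargs": {
  "series": [
    {"dp": [0, 0, 0.005], "twist": 0},
    {"dp": [0, 0, 0.01], "twist": 0},
    {"dp": [0, 0, 0.01], "twist": 0},
    {"dp": [0, 0, 0.01], "twist": 0}
  ]
}}

```text
t: 14.65
ee_pos: [0.5499, 0.0408, 0.0664]
ee_rot: [0.0, 0.697, 0.717, 0.0]
wrist_force: [0.9, 0.2, -2.0]
grip_width: 0.0171
finger_force: 60.0
```

>>> {"fn": "play_rows", "kwargs": {
  "series": [
    {"dp": [0, 0, 0], "twist": 0},
    {"dp": [0, 0, 0], "twist": 0},
    {"dp": [-0.01, 0, -0.019], "twist": 0},
    {"dp": [-0.025, 0, -0.037], "twist": 0},
    {"dp": [-0.038, 0, -0.055], "twist": 0},
    {"dp": [-0.052, 0, -0.073], "twist": 0},
    {"dp": [-0.052, 0, -0.073], "twist": 0},
    {"dp": [-0.052, 0, -0.073], "twist": 0}
  ],
  "newtons": 6
}}

```text
t: 15.45
ee_pos: [0.5504, 0.025, 0.0885]
ee_rot: [0.0, 0.697, 0.717, 0.0]
wrist_force: [0.5, 0.9, -2.1]
grip_width: 0.0183
finger_force: 6.0
```

```bash
python3 -c "
from h import *
p,d=cap('side','side6.png');plan([])
cv2.imwrite('pics/c6.png',cv2.resize(p[120:270,150:350,::-1],None,fx=3.5,fy=3.5))
"
```

```text
at [5.50300e-01 2.52000e-02 8.83000e-02 9.16142e+01] t 15.5 j6 -0.2
```

View pics/c6.png

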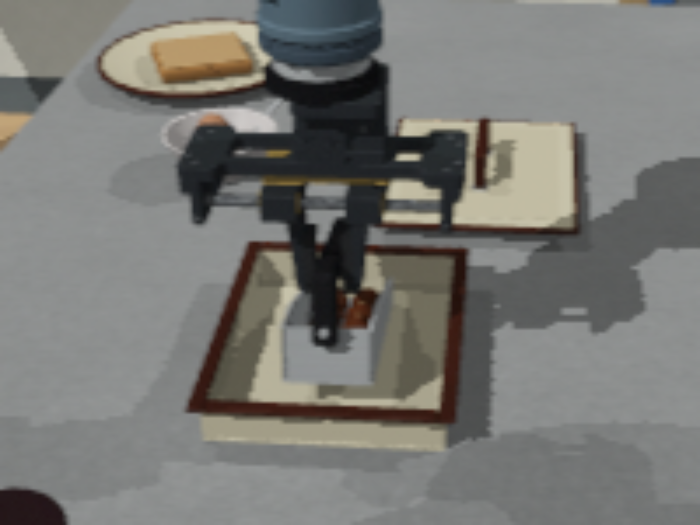

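```bash
cat >> h.py <<'E'
def tilt():
    p,d=cap('side');C=cloud('side',d);C[d==0]=9;q=p.astype(int)
    m=((C>[.515,.0,.005])&(C<[.59,.16,.09])).all(-1)&(q.max(-1)-q.min(-1)<14)&(q.mean(-1)>100)
    A=C[m];c=np.median(A,0);k=np.abs(A[:,1]-c[1])<.02;A=A[k];c=A.mean(0)
    n=np.linalg.svd(A-c)[2][2];n*=np.sign(n[1])
    print('back n',len(A),np.round(n,3),'tilt',round(np.degrees(np.arctan2(n[2],n[1])),1),'z',np.round(np.percentile(A[:,2],[2,98]),3),'y',np.round(np.percentile(A[:,1],[2,98]),3))
E
python3 -c "
from h import *
tilt()"
```

```text
back n 367 [-0.039  0.989  0.144] tilt 8.3 z [0.03  0.073] y [0.051 0.064]
```

>>> {"fn": "play_rows", "kwargs": {
  "series": [
    {"dp": [-0.015, 0, -0.016], "twist": 0},
    {"dp": [-0.03, 0, -0.031], "twist": 0},
    {"dp": [-0.045, 0, -0.045], "twist": 0},
    {"dp": [-0.06, 0, -0.059], "twist": 0},
    {"dp": [-0.078, 0, -0.074], "twist": 0},
    {"dp": [-0.078, 0, -0.074], "twist": 0},
    {"dp": [-0.078, 0, -0.074], "twist": 0}
  ]
}}

```text
t: 16.25
ee_pos: [0.5511, 0.0016, 0.1106]
ee_rot: [0.0, 0.697, 0.717, 0.0]
wrist_force: [0.7, 0.4, -1.8]
grip_width: 0.018
finger_force: 6.0
```

>>> {"fn": "play_rows", "kwargs": {
  "series": [
    {"dp": [0, 0, 0], "twist": 0},
    {"dp": [0, 0, 0], "twist": 0},
    {"dp": [0, 0, 0], "twist": 0}
  ],
  "newtons": 60
}}

```text
t: 16.55
ee_pos: [0.5509, 0.002, 0.1104]
ee_rot: [0.0, 0.697, 0.717, 0.0]
wrist_force: [0.2, 1.3, -0.9]
grip_width: 0.0175
finger_force: 60.0
```

```bash
python3 -c "
from h import *
tilt();plan([]);p,d=cap('top')
cv2.imwrite('pics/c7.png',np.hstack([cv2.resize(np.load('last_%s.npz'%n)['p'][a:a+130,b:b+130,::-1],None,fx=3,fy=3) for n,a,b in(('side',150,180),('top',130,200))]))
"
```

```text
back n 333 [-0.032  0.929  0.369] tilt 21.7 z [0.059 0.09 ] y [0.038 0.053]
at [5.50900e-01 2.00000e-03 1.10300e-01 9.16425e+01] t 16.6 j6 -0.24
```

View pics/c7.png

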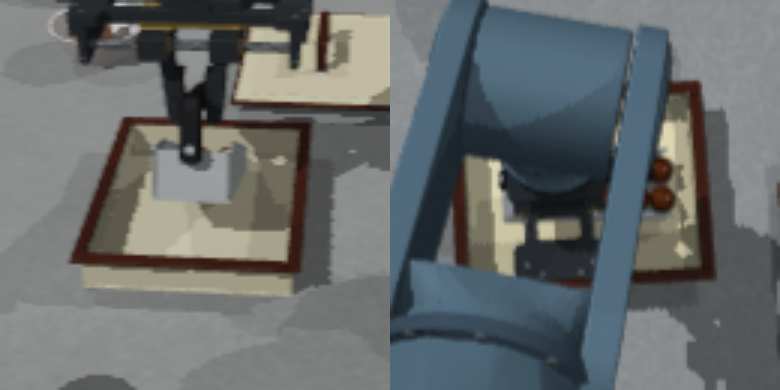

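>>> {"fn": "play_rows", "kwargs": {
  "series": [
    {"dp": [0.03, 0, -0.007], "twist": 0},
    {"dp": [0.02, 0, -0.007], "twist": 0},
    {"dp": [0.05, 0, -0.007], "twist": 0},
    {"dp": [0.04, 0, -0.007], "twist": 0},
    {"dp": [0.07, 0, -0.007], "twist": 0},
    {"dp": [0.06, 0, -0.007], "twist": 0},
    {"dp": [0.09, 0, -0.007], "twist": 0},
    {"dp": [0.08, 0, -0.007], "twist": 0},
    {"dp": [0.11, 0, -0.007], "twist": 0},
    {"dp": [0.1, 0, -0.007], "twist": 0},
    {"dp": [0.13, 0, -0.007], "twist": 0},
    {"dp": [0.13, 0, -0.007], "twist": 0}
  ]
}}

```text
t: 17.85
ee_pos: [0.5496, 0.0417, 0.1124]
ee_rot: [-0.0, 0.697, 0.717, 0.0]
wrist_force: [-0.6, 0.2, -2.0]
grip_width: 0.0173
finger_force: 60.0
```

```bash
python3 -c "
from h import *
tilt();plan([]);p,d=cap('top')
cv2.imwrite('pics/c8.png',np.hstack([cv2.resize(np.load('last_%s.npz'%n)['p'][a:a+130,b:b+130,::-1],None,fx=3,fy=3) for n,a,b in(('side',150,180),('top',130,200))]))
"
```

```text
back n 336 [-0.032  0.931  0.364] tilt 21.4 z [0.063 0.089] y [0.08  0.093]
at [5.49600e-01 4.13000e-02 1.12400e-01 9.16626e+01] t 17.9 j6 -0.17
```

View pics/c8.png

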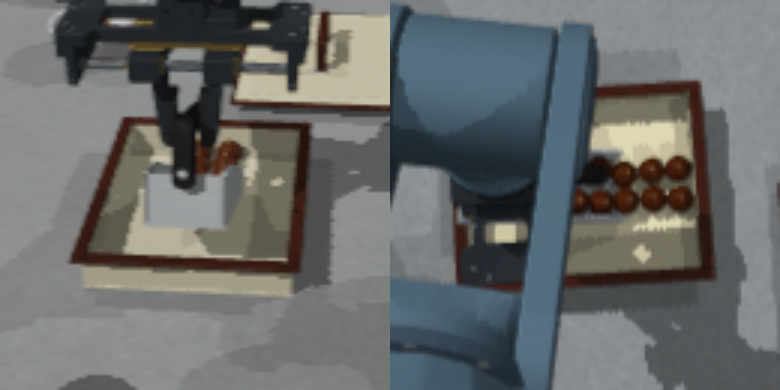

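The strip forms two abreast, with three pairs out against the right-hand end (crop 590–690, 170–200). I'll continue smoothly without shaking so the last pairs land further apart.

>>> {"fn": "play_rows", "kwargs": {
  "series": [
    {"dp": [0.005, 0, 0], "twist": 0},
    {"dp": [0.015, 0, 0], "twist": 0},
    {"dp": [0.03, 0, 0], "twist": 0},
    {"dp": [0.05, 0, 0], "twist": 0},
    {"dp": [0.07, 0, -0.005], "twist": 0},
    {"dp": [0.09, 0, -0.01], "twist": 0},
    {"dp": [0.11, 0, -0.015], "twist": 0},
    {"dp": [0.13, 0, -0.02], "twist": 0},
    {"dp": [0.15, 0, -0.025], "twist": 0},
    {"dp": [0.17, 0, -0.03], "twist": 0},
    {"dp": [0.19, 0, -0.035], "twist": 0},
    {"dp": [0.21, 0, -0.04], "twist": 0},
    {"dp": [0.23, 0, -0.045], "twist": 0},
    {"dp": [0.25, 0, -0.05], "twist": 0},
    {"dp": [0.265, 0, -0.055], "twist": 0},
    {"dp": [0.275, 0, -0.055], "twist": 0},
    {"dp": [0.28, 0, -0.055], "twist": 0}
  ]
}}

```text
t: 19.65
ee_pos: [0.5473, 0.1251, 0.129]
ee_rot: [0.0, 0.697, 0.717, 0.0]
wrist_force: [0.0, -0.4, -1.8]
grip_width: 0.0171
finger_force: 60.0
```

```bash
python3 -c "
from h import *
tilt();plan([]);p,d=cap('top')
cv2.imwrite('pics/c9.png',np.hstack([cv2.resize(np.load('last_%s.npz'%n)['p'][a:a+130,b:b+130,::-1],None,fx=3,fy=3) for n,a,b in(('side',150,180),('top',130,200))]))
"
```

```text
back n 9 [0.992 0.127 0.021] tilt 9.3 z [0.03  0.051] y [0.049 0.053]
at [ 0.5472  0.1251  0.1289 91.6364] t 19.7 j6 -0.02
```

View pics/c9.png

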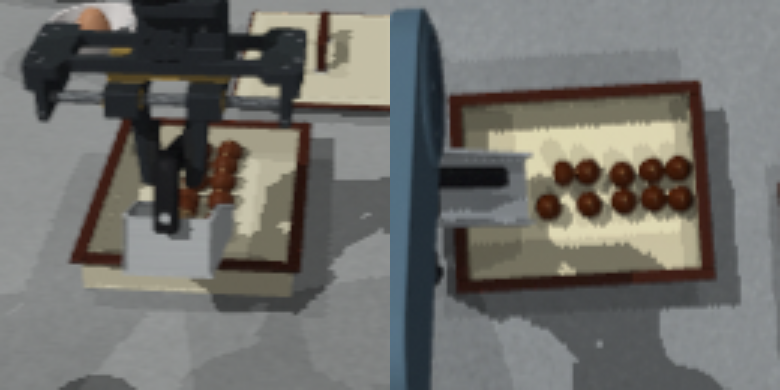

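All ten nuts are out in two rows: upper at crop x 563–679, lower at 548–681. The two leftmost (548,207 and 563,172) fall just short of the left third, so I'll drag them later. First the scoop goes back on its board.

```bash
python3 -c "
from h import *
plan([(.547,.125,.2,91.6),(.5,.334,.19,4.6),(.5,.334,.125,4.6),(.538,.337,.074,4.6)])
"
```

```text
at [ 0.5472  0.1249  0.1288 91.6342] t 19.75 j6 -0.02
[ 0.547  0.125  0.2   91.6  ] -> dp [ 0.0003 -0.0007 -0.2373] twist 0.0004
[0.5   0.334 0.19  4.6  ] -> dp [ 0.7008 -0.1372  0.0333] twist 0.9667
[0.5   0.334 0.125 4.6  ] -> dp [0.     0.     0.2167] twist -0.0
[0.538 0.337 0.074 4.6  ] -> dp [0.1271 0.0002 0.17  ] twist -0.0
```

>>> {"fn": "play_rows", "kwargs": {
  "series": [
    {"dp": [0, 0, -0.08], "twist": 0},
    {"dp": [0, 0, -0.16], "twist": 0},
    {"dp": [0, 0, -0.237], "twist": 0},
    {"dp": [0, 0, -0.237], "twist": 0}
  ]
}}

```text
t: 20.15
ee_pos: [0.5496, 0.1247, 0.2035]
ee_rot: [0.002, 0.697, 0.717, 0.002]
wrist_force: [1.0, -0.6, -1.7]
grip_width: 0.0171
finger_force: 60.0
```

>>> {"fn": "play_rows", "kwargs": {
  "series": [
    {"dp": [0.04, -0.01, 0], "twist": 0.06},
    {"dp": [0.1, -0.02, 0], "twist": 0.14},
    {"dp": [0.16, -0.03, 0], "twist": 0.22},
    {"dp": [0.22, -0.04, 0], "twist": 0.3},
    {"dp": [0.28, -0.055, 0], "twist": 0.38},
    {"dp": [0.34, -0.065, 0], "twist": 0.46},
    {"dp": [0.4, -0.08, 0], "twist": 0.54},
    {"dp": [0.46, -0.09, 0], "twist": 0.62},
    {"dp": [0.52, -0.1, 0], "twist": 0.7},
    {"dp": [0.58, -0.115, 0], "twist": 0.78},
    {"dp": [0.63, -0.125, 0], "twist": 0.86},
    {"dp": [0.68, -0.13, 0.02], "twist": 0.93},
    {"dp": [0.7, -0.137, 0.033], "twist": 0.967},
    {"dp": [0.7, -0.137, 0.033], "twist": 0.967},
    {"dp": [0.7, -0.137, 0.033], "twist": 0.967}
  ]
}}

```text
t: 21.65
ee_pos: [0.4998, 0.3331, 0.1889]
ee_rot: [0.0, 0.999, 0.041, -0.001]
wrist_force: [0.6, -0.3, -2.2]
grip_width: 0.0174
finger_force: 60.0
```

```bash
python3 -c "
from h import *
plan([(.5,.334,.125,4.6),(.538,.337,.074,4.6)])
p,d=cap('top');p=p.astype(int);C=cloud('top',d);C[d==0]=9
a=np.radians(91.6);D=np.array([.551,-.0175]);ey=np.array([np.cos(a),np.sin(a)]);ex=np.array([ey[1],-ey[0]])
m=((C>[.45,-.14,.008])&(C<[.65,.1,.04])).all(-1)&(p[...,0]<150)&(p[...,0]-p[...,2]>30)
q=(C[...,:2]-D);X=q@ex;Y=q@ey
m&=(abs(X)<.07)&(abs(Y)<.1)
n,l,st,ce=cv2.connectedComponentsWithStats(m.astype(np.uint8))
for i in range(1,n):
    if st[i,4]>15:
        k=l==i;print(st[i,4],np.round(ce[i]),np.round([1000*np.median(X[k]),1000*np.median(Y[k]),1000*C[k][:,2].max()]),'W',np.round([np.median(C[k][:,0]),np.median(C[k][:,1])],3))
"
```

```text
at [0.4998 0.3331 0.1889 4.7007] t 21.65 j6 1.88
[0.5   0.334 0.125 4.6  ] -> dp [ 0.0008 -0.003   0.213 ] twist 0.0011
[0.538 0.337 0.074 4.6  ] -> dp [0.1271 0.0002 0.17  ] twist -0.0
82 [262. 187.] [15. -0. 30.] W [ 0.566 -0.017]
96 [291. 186.] [ 14. -78.  24.] W [ 0.567 -0.095]
103 [277. 192.] [  2. -39.  25.] W [ 0.554 -0.057]
97 [291. 196.] [-13. -77.  26.] W [ 0.54  -0.095]
47 [252. 198.] [-14.  30.  23.] W [0.536 0.012]
52 [266. 198.] [-14.  -8.  24.] W [ 0.537 -0.026]
```

>>> {"fn": "play_rows", "kwargs": {
  "series": [
    {"dp": [0, 0, 0.06], "twist": 0},
    {"dp": [0, 0, 0.13], "twist": 0},
    {"dp": [0, 0, 0.19], "twist": 0},
    {"dp": [0, 0, 0.213], "twist": 0},
    {"dp": [0, 0, 0.213], "twist": 0},
    {"dp": [0, 0, 0.225], "twist": 0},
    {"dp": [0, 0, 0.225], "twist": 0}
  ]
}}

```text
t: 22.4
ee_pos: [0.5008, 0.3336, 0.1233]
ee_rot: [-0.0, 0.999, 0.04, 0.001]
wrist_force: [-1.1, 0.6, -2.3]
grip_width: 0.017
finger_force: 60.0
```

>>> {"fn": "play_rows", "kwargs": {
  "series": [
    {"dp": [0, 0, 0], "twist": 0},
    {"dp": [0, 0, 0], "twist": 0},
    {"dp": [0.018, 0, 0.016], "twist": 0},
    {"dp": [0.036, 0, 0.034], "twist": 0},
    {"dp": [0.053, 0, 0.052], "twist": 0},
    {"dp": [0.069, 0, 0.071], "twist": 0},
    {"dp": [0.084, 0, 0.09], "twist": 0},
    {"dp": [0.098, 0, 0.11], "twist": 0},
    {"dp": [0.111, 0, 0.13], "twist": 0},
    {"dp": [0.12, 0, 0.145], "twist": 0},
    {"dp": [0.126, 0, 0.158], "twist": 0},
    {"dp": [0.127, 0, 0.165], "twist": 0},
    {"dp": [0.127, 0, 0.165], "twist": 0}
  ],
  "newtons": 6
}}

```text
t: 23.7
ee_pos: [0.5387, 0.3366, 0.0735]
ee_rot: [0.0, 0.999, 0.04, 0.0]
wrist_force: [0.5, -0.8, 0.6]
grip_width: 0.0179
finger_force: 6.0
```

```bash
python3 -c "
from h import *
p,d=cap('side');plan([])
cv2.imwrite('pics/c10.png',cv2.resize(p[230:384,150:350,::-1],None,fx=3,fy=3))
"
```

```text
at [0.5387 0.3366 0.0735 4.6003] t 23.75 j6 1.86
```

View pics/c10.png

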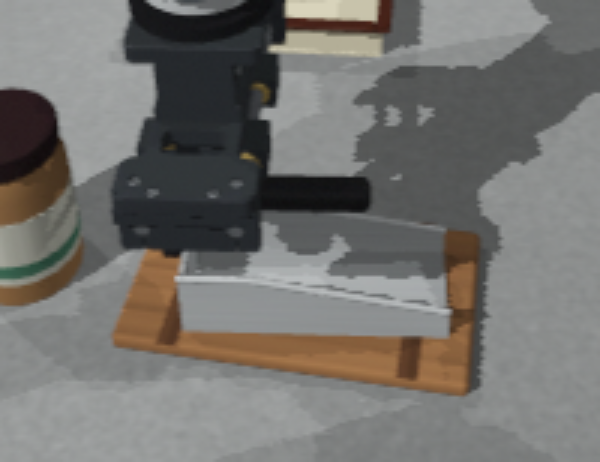

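The scoop sits level and empty on its board. Releasing it, then measuring the nuts more closely.

>>> {"fn": "play_rows", "kwargs": {
  "series": [
    {"dp": [0, 0, 0], "twist": 0},
    {"dp": [0, 0, 0], "twist": 0},
    {"dp": [0, 0, 0], "twist": 0},
    {"dp": [0, 0, -0.1], "twist": 0},
    {"dp": [0, 0, -0.25], "twist": 0},
    {"dp": [0, 0, -0.4], "twist": 0},
    {"dp": [0, 0, -0.4], "twist": 0}
  ],
  "jaw": 0.5
}}

```text
t: 24.45
ee_pos: [0.5421, 0.3383, 0.2012]
ee_rot: [-0.002, 0.999, 0.04, 0.006]
wrist_force: [-0.1, 0.7, 1.2]
grip_width: 0.0442
finger_force: 0.0
```

```bash
cat >> h.py <<'E'
a_=np.radians(91.6);D=np.array([.551,-.0175]);ey=np.array([np.cos(a_),np.sin(a_)]);ex=np.array([ey[1],-ey[0]])
def dxy(P): q=np.asarray(P)[...,:2]-D; return np.stack([q@ex,q@ey],-1)*1000
def wxy(x,y): return D+ex*x/1000+ey*y/1000
E
python3 -c "
from h import *
plan([])
p,d=cap('top')
cv2.imwrite('pics/c11.png',cv2.resize(p[150:235,215:312,::-1],None,fx=7,fy=7,interpolation=cv2.INTER_CUBIC))
"
```

```text
at [0.5421 0.3383 0.2012 4.6079] t 24.45 j6 1.86
```

View pics/c11.png

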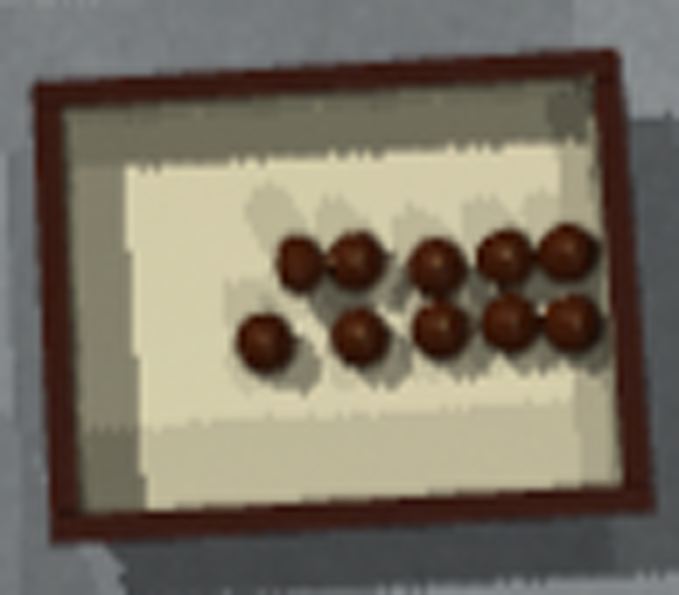

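In the crop, nut A is at (265,343) and B at (300,264), with neighbours C (356,260) and D (360,337). A and B are to move left, into the third beyond y=+35.

```bash
python3 -c "
from h import *
def c(x,y,z=.014): return zplane('top',(x+.5)/7-.5+215,(y+.5)/7-.5+150,z)
for n,x,y in(('A',265,343),('B',300,264),('C',356,260),('D',360,337),('far1',567,252),('far2',573,323)): print(n,np.round(dxy(c(x,y))))
for k in [(52,92),(606,62),(640,500),(66,528)]: print('flange mid corner',np.round(dxy(c(*k,.033))))
A=wxy(*dxy(c(265,343)));u=128.6
plan([(.54,.12,.17,60),(A[0],A[1],.1,u),(A[0],A[1],.012,u)])
"
```

```text
A [-15.  29.]
B [16. 14.]
C [17. -9.]
D [-14.  -8.]
far1 [ 15. -93.]
far2 [-14. -93.]
flange mid corner [ 88. 108.]
flange mid corner [  87. -111.]
flange mid corner [ -86. -112.]
flange mid corner [-84. 110.]
at [0.5405 0.3376 0.1976 4.6043] t 24.5 j6 1.86
[ 0.54  0.12  0.17 60.  ] -> dp [-0.0598  0.723   0.0919] twist -0.6155
[5.360e-01 1.100e-02 1.000e-01 1.286e+02] -> dp [-0.3208  0.1681  0.2333] twist -0.7622
[5.360e-01 1.100e-02 1.200e-02 1.286e+02] -> dp [0.     0.     0.2933] twist -0.0
```

>>> {"fn": "play_rows", "kwargs": {
  "series": [
    {"dp": [-0.06, 0.723, 0.09], "twist": -0.6155},
    {"dp": [-0.06, 0.723, 0.09], "twist": -0.6155},
    {"dp": [-0.06, 0.723, 0.09], "twist": -0.6155},
    {"dp": [-0.06, 0.723, 0.09], "twist": -0.6155},
    {"dp": [-0.06, 0.723, 0.09], "twist": -0.6155},
    {"dp": [-0.06, 0.723, 0.09], "twist": -0.6155},
    {"dp": [-0.06, 0.723, 0.09], "twist": -0.6155},
    {"dp": [-0.06, 0.723, 0.09], "twist": -0.6155},
    {"dp": [-0.06, 0.723, 0.09], "twist": -0.6155}
  ]
}}

```text
t: 25.4
ee_pos: [0.5369, 0.119, 0.165]
ee_rot: [-0.0, 0.867, 0.499, -0.001]
wrist_force: [0.0, 0.4, -0.4]
grip_width: 0.0441
finger_force: 0.0
```

>>> {"fn": "play_rows", "kwargs": {
  "series": [
    {"dp": [-0.32, 0.168, 0.233], "twist": -0.762},
    {"dp": [-0.32, 0.168, 0.233], "twist": -0.762},
    {"dp": [-0.32, 0.168, 0.233], "twist": -0.762},
    {"dp": [-0.32, 0.168, 0.233], "twist": -0.762},
    {"dp": [-0.32, 0.168, 0.233], "twist": -0.762},
    {"dp": [-0.32, 0.168, 0.233], "twist": -0.762},
    {"dp": [-0.32, 0.168, 0.233], "twist": -0.762},
    {"dp": [-0.32, 0.168, 0.233], "twist": -0.762},
    {"dp": [-0.32, 0.168, 0.233], "twist": -0.762},
    {"dp": [-0.32, 0.168, 0.233], "twist": -0.762},
    {"dp": [-0.32, 0.168, 0.233], "twist": -0.762}
  ]
}}

```text
t: 26.5
ee_pos: [0.5332, 0.0108, 0.0961]
ee_rot: [-0.0, 0.435, 0.9, -0.0]
wrist_force: [-0.5, 0.1, 0.4]
grip_width: 0.0438
finger_force: 0.0
```

```bash
python3 -c "
from h import *
x,y=wxy(-15,29);a,b=wxy(-30,68)
plan([(x,y,.008,128.6),(a,b,.008,128.6)])"
```

```text
at [5.332000e-01 1.080000e-02 9.610000e-02 1.283795e+02] t 26.5 j6 -0.87
[5.350e-01 1.100e-02 8.000e-03 1.286e+02] -> dp [-0.0035  0.0057  0.2935] twist -0.0025
[5.190e-01 5.000e-02 8.000e-03 1.286e+02] -> dp [ 0.1339  0.0383 -0.    ] twist -0.0
```

>>> {"fn": "play_rows", "kwargs": {
  "series": [
    {"dp": [-0.003, 0.006, 0.1], "twist": 0},
    {"dp": [-0.003, 0.006, 0.2], "twist": 0},
    {"dp": [-0.003, 0.006, 0.27], "twist": 0},
    {"dp": [-0.003, 0.006, 0.293], "twist": 0},
    {"dp": [-0.003, 0.006, 0.293], "twist": 0}
  ]
}}

```text
t: 27.0
ee_pos: [0.5345, 0.0112, 0.0075]
ee_rot: [-0.001, 0.435, 0.901, -0.0]
wrist_force: [-0.0, -0.9, 0.2]
grip_width: 0.0441
finger_force: 0.0
```

>>> {"fn": "play_rows", "kwargs": {
  "series": [
    {"dp": [0, 0, 0], "twist": 0},
    {"dp": [0, 0, 0], "twist": 0},
    {"dp": [0, 0, 0], "twist": 0},
    {"dp": [0, 0, 0], "twist": 0},
    {"dp": [0.02, 0.006, -0.01], "twist": 0},
    {"dp": [0.05, 0.014, -0.01], "twist": 0},
    {"dp": [0.08, 0.023, -0.01], "twist": 0},
    {"dp": [0.11, 0.031, -0.01], "twist": 0},
    {"dp": [0.134, 0.038, 0], "twist": 0},
    {"dp": [0.134, 0.038, 0], "twist": 0}
  ],
  "jaw": 0,
  "newtons": 8
}}

```text
t: 28.0
ee_pos: [0.519, 0.0508, 0.0085]
ee_rot: [0.0, 0.433, 0.901, 0.0]
wrist_force: [0.1, 2.4, 2.8]
grip_width: 0.024
finger_force: 8.0
```

>>> {"fn": "play_rows", "kwargs": {
  "series": [
    {"dp": [0, 0, 0], "twist": 0},
    {"dp": [0, 0, 0], "twist": 0},
    {"dp": [0, 0, 0], "twist": 0},
    {"dp": [0, 0, -0.1], "twist": 0},
    {"dp": [0, 0, -0.25], "twist": 0},
    {"dp": [0, 0, -0.25], "twist": 0}
  ],
  "jaw": 0.5
}}

```text
t: 28.6
ee_pos: [0.5232, 0.049, 0.0886]
ee_rot: [0.005, 0.434, 0.901, 0.002]
wrist_force: [1.2, -0.5, 0.4]
grip_width: 0.0439
finger_force: 0.0
```

```bash
python3 -c "
from h import *
x,y=wxy(14,20);a,b=wxy(20,65)
plan([(x,y,.083,91.6),(x,y,.008,91.6),(a,b,.008,91.6)])"
```

```text
at [5.232000e-01 4.900000e-02 8.860000e-02 1.285588e+02] t 28.6 j6 -0.81
[5.64e-01 3.00e-03 8.30e-02 9.16e+01] -> dp [-0.2057  0.0116  0.0187] twist 0.4107
[5.64e-01 3.00e-03 8.00e-03 9.16e+01] -> dp [0.   0.   0.25] twist -0.0
[5.69e-01 4.80e-02 8.00e-03 9.16e+01] -> dp [ 0.15  0.02 -0.  ] twist -0.0
```

>>> {"fn": "play_rows", "kwargs": {
  "series": [
    {"dp": [-0.2, 0.012, 0.0], "twist": 0.41},
    {"dp": [-0.2, 0.012, 0.0], "twist": 0.41},
    {"dp": [-0.2, 0.012, 0.0], "twist": 0.41},
    {"dp": [-0.2, 0.012, 0.0], "twist": 0.41},
    {"dp": [-0.2, 0.012, 0.0], "twist": 0.41},
    {"dp": [-0.2, 0.012, 0.0], "twist": 0.41},
    {"dp": [-0.2, 0.012, 0.0], "twist": 0.41}
  ]
}}

```text
t: 29.3
ee_pos: [0.559, 0.0049, 0.0828]
ee_rot: [-0.0, 0.696, 0.718, -0.0]
wrist_force: [0.3, 0.0, 0.6]
grip_width: 0.0445
finger_force: 0.0
```

```bash
python3 -c "
from h import *
x,y=wxy(15,20);a,b=wxy(20,65)
plan([(x,y,.008,91.6),(a,b,.008,91.6)])"
```

```text
at [5.59000e-01 4.90000e-03 8.28000e-02 9.17414e+01] t 29.3 j6 -0.23
[5.65e-01 3.00e-03 8.00e-03 9.16e+01] -> dp [-0.0072  0.0211  0.2492] twist 0.0016
[5.69e-01 4.80e-02 8.00e-03 9.16e+01] -> dp [ 0.15    0.0167 -0.    ] twist -0.0
```

>>> {"fn": "play_rows", "kwargs": {
  "series": [
    {"dp": [-0.007, 0.021, 0.05], "twist": 0},
    {"dp": [-0.007, 0.021, 0.15], "twist": 0},
    {"dp": [-0.007, 0.021, 0.22], "twist": 0},
    {"dp": [-0.007, 0.021, 0.249], "twist": 0},
    {"dp": [-0.007, 0.021, 0.249], "twist": 0}
  ]
}}

```text
t: 29.8
ee_pos: [0.5645, 0.0032, 0.0072]
ee_rot: [-0.001, 0.697, 0.718, -0.001]
wrist_force: [0.2, 0.1, 0.3]
grip_width: 0.0444
finger_force: 0.0
```

>>> {"fn": "play_rows", "kwargs": {
  "series": [
    {"dp": [0, 0, 0], "twist": 0},
    {"dp": [0, 0, 0], "twist": 0},
    {"dp": [0, 0, 0], "twist": 0},
    {"dp": [0, 0, 0], "twist": 0},
    {"dp": [0.02, 0.003, -0.01], "twist": 0},
    {"dp": [0.05, 0.006, -0.01], "twist": 0},
    {"dp": [0.08, 0.01, -0.01], "twist": 0},
    {"dp": [0.11, 0.013, -0.01], "twist": 0},
    {"dp": [0.14, 0.017, 0], "twist": 0},
    {"dp": [0.15, 0.017, 0], "twist": 0},
    {"dp": [0.15, 0.017, 0], "twist": 0}
  ],
  "jaw": 0,
  "newtons": 8
}}

```text
t: 30.9
ee_pos: [0.5695, 0.0489, 0.0086]
ee_rot: [-0.0, 0.696, 0.718, 0.0]
wrist_force: [0.2, 0.3, 1.6]
grip_width: 0.024
finger_force: 8.0
```

>>> {"fn": "play_rows", "kwargs": {
  "series": [
    {"dp": [0, 0, 0], "twist": 0},
    {"dp": [0, 0, 0], "twist": 0},
    {"dp": [0, 0, 0], "twist": 0},
    {"dp": [0, 0, -0.1], "twist": 0},
    {"dp": [0, 0, -0.25], "twist": 0},
    {"dp": [0, 0, -0.4], "twist": 0},
    {"dp": [-0.5, 0.2, -0.4], "twist": 0},
    {"dp": [-0.9, 0.3, -0.4], "twist": 0},
    {"dp": [-0.95, 0.35, -0.4], "twist": 0},
    {"dp": [-0.95, 0.35, -0.4], "twist": 0},
    {"dp": [-0.95, 0.35, -0.4], "twist": 0},
    {"dp": [-0.95, 0.35, -0.4], "twist": 0}
  ],
  "jaw": 0.5
}}

```text
t: 32.1
ee_pos: [0.6815, -0.2325, 0.1285]
ee_rot: [-0.0, 0.697, 0.717, -0.0]
wrist_force: [0.9, 0.1, 1.0]
grip_width: 0.0441
finger_force: 0.0
```

```bash
python3 -c "
from h import *
plan([])
p,d=cap('top')
cv2.imwrite('pics/c12.png',cv2.resize(p[150:235,215:312,::-1],None,fx=7,fy=7,interpolation=cv2.INTER_CUBIC))
q=p.astype(int);C=cloud('top',d);C[d==0]=9
A,_=sel(C,q,[.25,-.5,.01],[.65,-.17,.035]);print('lid plate',len(A),rect(A),np.median(A[:,2]))
A,_=sel(C,q,[.25,-.5,.045],[.65,-.17,.065]);print('lid bar',len(A),rect(A))
A,k=sel(C,q,[.2,.2,.072],[.62,.6,.11]);A=A[k.sum(1)<150]; print('handle',len(A),rect(A),np.median(A[:,2]))
"
```

```text
at [ 0.6815 -0.2325  0.1285 91.6341] t 32.1 j6 -0.52
lid plate 1647 (array([ 463.4, -391.8]), array([179.8,  81.1]), 'longdir', 0.5) 0.016025701454652683
lid bar 21 (array([ 462.7, -350.9]), array([14.3,  8.1]), 'longdir', 88.3)
handle 369 (array([512.6, 333. ]), array([122.1,  19.7]), 'longdir', 4.2) 0.09800182948649178
```

View pics/c12.png

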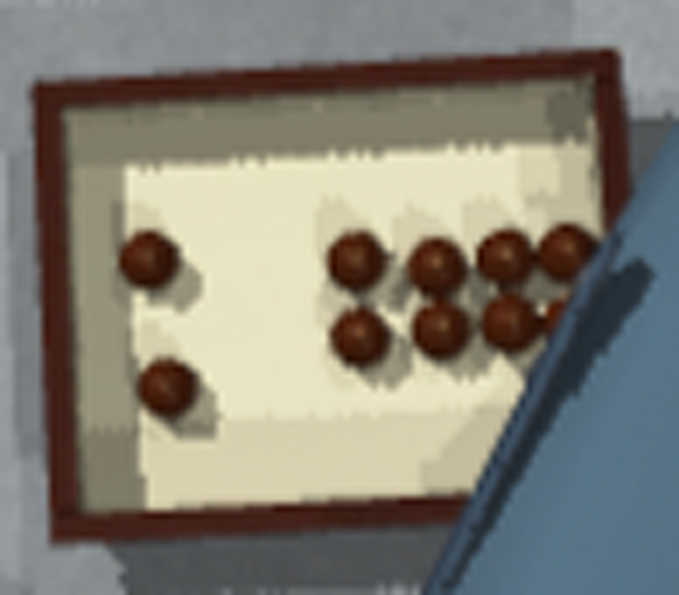

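All six patches are covered: the two moved nuts now sit at (149,260) and (167,388), and the rest are flat. Checking the lid before grasping it.

```bash
python3 -c "
from h import *
p,d=cap('side');q=p.astype(int);C=cloud('side',d);C[d==0]=9
A,_=sel(C,q,[.25,-.5,.01],[.65,-.17,.035]);print('lid plate',len(A),rect(A),np.median(A[:,2]))
A,_=sel(C,q,[.25,-.5,.035],[.65,-.17,.065]);print('lid bar',len(A),rect(A))
plan([(.463,-.316,.1,90.6),(.463,-.316,.027,90.6)])
"
```

```text
lid plate 1684 (array([ 461.4, -316.3]), array([179.4, 234.7]), 'longdir', 90.6) 0.014733239553415755
lid bar 58 (array([ 532.6, -365. ]), array([ 74.5, 227.6]), 'longdir', 144.8)
at [ 0.6819 -0.2373  0.1279 91.3182] t 32.2 j6 -0.52
[ 0.463 -0.316  0.1   90.6  ] -> dp [-0.2454 -0.7353  0.0932] twist 0.008
[ 4.63e-01 -3.16e-01  2.70e-02  9.06e+01] -> dp [0.     0.     0.2433] twist -0.0
```

Lid unmoved. Go over it and look at the settled pose before lowering.

>>> {"fn": "play_rows", "kwargs": {
  "series": [
    {"dp": [-0.245, -0.735, 0.05], "twist": 0.008},
    {"dp": [-0.245, -0.735, 0.05], "twist": 0.008},
    {"dp": [-0.245, -0.735, 0.05], "twist": 0.008},
    {"dp": [-0.245, -0.735, 0.05], "twist": 0.008},
    {"dp": [-0.245, -0.735, 0.05], "twist": 0.008},
    {"dp": [-0.245, -0.735, 0.093], "twist": 0.008},
    {"dp": [-0.245, -0.735, 0.093], "twist": 0.008},
    {"dp": [-0.245, -0.735, 0.093], "twist": 0.008}
  ]
}}

```text
t: 33.0
ee_pos: [0.4636, -0.3095, 0.1005]
ee_rot: [-0.0, 0.701, 0.713, 0.0]
wrist_force: [0.6, 0.7, -0.0]
grip_width: 0.044
finger_force: 0.0
```

```bash
python3 -c "
from h import *
plan([(.463,-.316,.028,90.6)])
"
```

```text
at [ 0.4636 -0.3095  0.1005 90.9739] t 33.0 j6 -0.82
[ 4.63e-01 -3.16e-01  2.80e-02  9.06e+01] -> dp [-0.0217 -0.0023  0.2418] twist 0.0042
```

>>> {"fn": "play_rows", "kwargs": {
  "series": [
    {"dp": [-0.019, -0.002, 0.08], "twist": 0},
    {"dp": [-0.019, -0.002, 0.16], "twist": 0},
    {"dp": [-0.019, -0.002, 0.21], "twist": 0},
    {"dp": [-0.019, -0.002, 0.242], "twist": 0},
    {"dp": [-0.019, -0.002, 0.242], "twist": 0},
    {"dp": [-0.019, -0.002, 0.242], "twist": 0}
  ]
}}

```text
t: 33.6
ee_pos: [0.4632, -0.3159, 0.0286]
ee_rot: [0.0, 0.701, 0.713, 0.0]
wrist_force: [-0.0, 0.5, 0.5]
grip_width: 0.0442
finger_force: 0.0
```

>>> {"fn": "play_rows", "kwargs": {
  "series": [
    {"dp": [0, 0, 0], "twist": 0},
    {"dp": [0, 0, 0], "twist": 0},
    {"dp": [0, 0, 0], "twist": 0},
    {"dp": [0, 0, 0], "twist": 0},
    {"dp": [0, 0, 0], "twist": 0},
    {"dp": [0, 0, -0.04], "twist": 0},
    {"dp": [0, 0, -0.12], "twist": 0},
    {"dp": [0, 0, -0.22], "twist": 0},
    {"dp": [0, 0, -0.3], "twist": 0},
    {"dp": [0, 0, -0.34], "twist": 0},
    {"dp": [0, 0, -0.34], "twist": 0}
  ],
  "jaw": 0,
  "newtons": 40
}}

```text
t: 34.7
ee_pos: [0.4633, -0.3165, 0.132]
ee_rot: [0.002, 0.701, 0.713, -0.0]
wrist_force: [0.7, -0.3, -3.5]
grip_width: 0.0108
finger_force: 40.0
```

```bash
python3 -c "
from h import *
plan([(.5495,-.0145,.13,91.2)])
"
```

```text
at [ 0.4633 -0.3165  0.132  90.9505] t 34.7 j6 -0.83
[ 5.50e-01 -1.40e-02  1.30e-01  9.12e+01] -> dp [1.0019 0.3041 0.0067] twist -0.0028
```

>>> {"fn": "play_rows", "kwargs": {
  "series": [
    {"dp": [0.04, 0.012, 0], "twist": 0},
    {"dp": [0.11, 0.033, 0], "twist": 0},
    {"dp": [0.22, 0.067, 0], "twist": 0},
    {"dp": [0.35, 0.106, 0], "twist": 0},
    {"dp": [0.48, 0.146, 0], "twist": 0},
    {"dp": [0.61, 0.185, 0], "twist": 0},
    {"dp": [0.74, 0.225, 0], "twist": 0},
    {"dp": [0.86, 0.261, 0], "twist": 0},
    {"dp": [0.94, 0.285, 0], "twist": 0},
    {"dp": [0.98, 0.298, 0], "twist": 0},
    {"dp": [1, 0.304, 0], "twist": 0},
    {"dp": [1, 0.304, 0.1], "twist": 0},
    {"dp": [1, 0.304, 0.17], "twist": 0},
    {"dp": [1, 0.304, 0.2], "twist": 0},
    {"dp": [1, 0.304, 0.2], "twist": 0},
    {"dp": [1, 0.304, 0.2], "twist": 0}
  ]
}}

```text
t: 36.3
ee_pos: [0.5491, -0.0149, 0.0706]
ee_rot: [0.0, 0.702, 0.713, 0.0]
wrist_force: [-0.3, -0.4, -3.8]
grip_width: 0.011
finger_force: 40.0
```

```bash
python3 -c "
from h import *
for n in('top','side'):
    p,d=cap(n);q=p.astype(int);C=cloud(n,d);C[d==0]=9
    for nm,l,h in(('lid',.045,.068),('flange',.026,.038)):
        A,_=sel(C,q,[.4,-.18,l],[.7,.15,h]);print(n,nm,len(A),rect(A),np.percentile(A[:,2],[5,50,95]))
plan([(.5495,-.0145,.0496,91.2)])
"
```

```text
top lid 1414 (array([548., -17.]), array([180.3, 229.5]), 'longdir', 91.2) [0.05516353 0.05802646 0.060956  ]
top flange 22 (array([ 524.5, -135.2]), array([117.6,   2. ]), 'longdir', 1.0) [0.02861533 0.03230097 0.0348669 ]
side lid 3007 (array([547.8, -15. ]), array([179.6, 232.9]), 'longdir', 90.8) [0.05589671 0.05773266 0.05937909]
side flange 367 (array([549.5,  17.2]), array([183.8, 169.2]), 'longdir', 1.7) [0.02840427 0.03091569 0.03258955]
at [ 5.49700e-01 -1.49000e-02  7.14000e-02  9.09226e+01] t 36.4 j6 -0.26
[ 5.50e-01 -1.40e-02  5.00e-02  9.12e+01] -> dp [ 0.0013 -0.0008  0.0725] twist -0.0031
```

>>> {"fn": "play_rows", "kwargs": {
  "series": [
    {"dp": [-0.004, 0.009, 0.01], "twist": -0.005},
    {"dp": [-0.004, 0.009, 0.03], "twist": -0.005},
    {"dp": [-0.004, 0.009, 0.045], "twist": -0.005},
    {"dp": [-0.004, 0.009, 0.06], "twist": -0.005},
    {"dp": [-0.004, 0.009, 0.068], "twist": -0.005},
    {"dp": [-0.004, 0.009, 0.071], "twist": -0.005},
    {"dp": [-0.004, 0.009, 0.071], "twist": -0.005}
  ]
}}

```text
t: 37.1
ee_pos: [0.551, -0.0153, 0.0495]
ee_rot: [-0.001, 0.698, 0.716, -0.001]
wrist_force: [-5.5, 0.7, 7.2]
grip_width: 0.0114
finger_force: 40.0
```

```bash
python3 -c "
from h import *
for n in('side','top'):
    p,d=cap(n);q=p.astype(int);C=cloud(n,d);C[d==0]=9
    A,_=sel(C,q,[.4,-.18,.03],[.7,.15,.06]);print(n,len(A),rect(A),np.percentile(A[:,2],[5,50,95]))
    A=A[(A[:,2]<.055)&(abs(A[:,0]-.55)<.06)&(abs(A[:,1]+.017)<.09)];c=A.mean(0);v=np.linalg.svd(A-c)[2][2];print(v)
plan([])
"
```

```text
side 3164 (array([550.5, -15.5]), array([183.4, 233.2]), 'longdir', 91.5) [0.03349561 0.03610426 0.03796282]
[-5.21828796e-04 -2.82488831e-03  9.99995874e-01]
top 1381 (array([551.5, -18.9]), array([182.7, 232.8]), 'longdir', 91.2) [0.03272354 0.03685823 0.03977661]
[ 0.00178133 -0.00183444 -0.99999673]
at [ 5.5100e-01 -1.5300e-02  4.9500e-02  9.1419e+01] t 37.2 j6 -0.27
```

Seated level (plate top at 36–37 mm, as it was at the start). Releasing and backing off.

>>> {"fn": "play_rows", "kwargs": {
  "series": [
    {"dp": [0, 0, 0], "twist": 0},
    {"dp": [0, 0, 0], "twist": 0},
    {"dp": [0, 0, 0], "twist": 0},
    {"dp": [0, 0, 0], "twist": 0},
    {"dp": [0, 0, -0.1], "twist": 0},
    {"dp": [0, 0, -0.25], "twist": 0},
    {"dp": [0, 0, -0.4], "twist": 0},
    {"dp": [0, 0, -0.5], "twist": 0},
    {"dp": [-0.15, -0.15, -0.6], "twist": 0},
    {"dp": [-0.3, -0.3, -0.6], "twist": 0},
    {"dp": [-0.45, -0.45, -0.6], "twist": 0},
    {"dp": [-0.6, -0.6, -0.6], "twist": 0},
    {"dp": [-0.7, -0.6, -0.6], "twist": 0},
    {"dp": [-0.7, -0.6, -0.6], "twist": 0},
    {"dp": [-0.7, -0.6, -0.6], "twist": 0}
  ],
  "jaw": 0.5
}}

```text
t: 38.7
ee_pos: [0.3751, -0.233, 0.2292]
ee_rot: [0.001, 0.7, 0.714, -0.001]
wrist_force: [0.5, 0.3, 0.2]
grip_width: 0.044
finger_force: 0.0
```

```bash
python3 -c "
from h import *
s=[cap(n,'end_'+n+'.png')[0] for n in('side','top')]
cv2.imwrite('pics/end.png',np.hstack([cv2.resize(x,(400,300))[:,:,::-1] for x in s]))
for n in('side','top'):
    z=np.load('last_%s.npz'%n);q=z['p'].astype(int);C=cloud(n,z['d']);C[z['d']==0]=9
    A,_=sel(C,q,[.4,-.18,.03],[.7,.15,.055]);print(n,len(A),rect(A),np.percentile(A[:,2],[5,50,95]))
    A=A[(A[:,2]<.055)&(abs(A[:,0]-.55)<.06)&(abs(A[:,1]+.017)<.09)];c=A.mean(0);v=np.linalg.svd(A-c)[2][2];print(v)
    A,k=sel(C,q,[.2,.2,.072],[.62,.6,.11]);A=A[k.sum(1)<150]; print('handle',len(A),rect(A),np.median(A[:,2]))
plan([])
"
```

```text
side 3365 (array([550.4, -16. ]), array([183.6, 234. ]), 'longdir', 91.5) [0.0337379  0.03609277 0.03793508]
[ 1.07110853e-04 -2.07407016e-03  9.99997843e-01]
handle 872 (array([513.3, 335.8]), array([121.1,  19. ]), 'longdir', 3.8) 0.09656093823934442
top 5508 (array([551.5, -18.3]), array([184., 234.]), 'longdir', 91.6) [0.03354955 0.036946   0.04007485]
[ 4.89917112e-04  1.74580028e-04 -9.99999865e-01]
handle 372 (array([512.6, 334.2]), array([121.9,  20. ]), 'longdir', 4.6) 0.0980984258189281
at [ 0.3765 -0.2302  0.2288 91.2615] t 38.8 j6 -0.84
```

View pics/end.png

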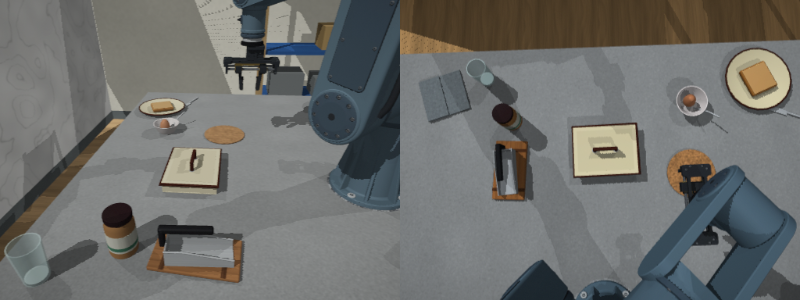

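The lid is level and seated, the scoop lies empty on its board, the jar and the egg bowl have not been touched, and the gripper is clear. Handing in.

```bash
python3 -c "
from bench import robot
print(robot.finish_job())"
```

```text
the job is handed in; nothing more can be done
None
```

The job is handed in (no verdict came back): all ten chestnuts lie in one layer with at least one in each of the six patches, the scoop is back level on its board, the lid is seated level on the dish, and the jar and egg bowl were not touched.

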